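Load the slide reader and press its cover latches home

TASK

Lay the slide with the tan coating flat on the tilted deck of the slide reader, in the nest between the metal lips, its long side running up the slope. Swing the clear cover shut over it, then press each of the two orange latch buttons on the cover down until it is fully home. Leave the black and the brown slide and the vial where they are.

Things in the scene. Friction and masses are not known exactly. Their poses are not given: they have to be found in the camera images.
- deck: fixed sloped top of the slide reader (white housing 164 x 142 mm on a dark stand 150 x 140 mm), tilted 24 degrees to face the robot; work on it with the tool tilted likewise. Origin: centre of the nest, on the grey deck surface, 115 mm above the worktop; x runs up the slope away from the robot, y to the left across it, z square out of the deck.
- nest (a point): same point and axes: centre of the nest. Aluminium lips 5 mm high bound it: end lips with inner faces at x = +-28 mm, side lips with inner faces at y = +-16 mm that stand only at the corners (|x| from 19 to 29 mm), so fingers closing along y have free deck beside the slide's middle. Rubber bumpers 11 mm high, 8 mm across, at x = +-49, y = +-58 mm.
- cover (a joint): hinge of the clear cover. 0 = shut, parallel to the deck; grows as it opens, to 2.45 rad; starts open at 1.9 to 2.2 rad (about upright). Stiff: stays at any angle, about 2 N at the free edge moves it. To close it, push its back from the far side towards the robot and down, in the middle between the latches.
- cover_hinge (a point): middle of the cover's hinge axis, which is parallel to the deck's y, at deck x = +67, z = +14 mm. The cover is a clear plate with blue frame, 130 mm wide, 118 mm from hinge axis to free edge, 6 mm thick, the axis at mid thickness. Shut, its outer face lies 17 mm and its underside 11 mm above the deck.
- cover_edge (a point): middle of the cover's free edge, mid thickness
- latch_left (a joint): travel of the left orange latch button, m: 0 = fully up, 0.008 = fully home; starts between 0 and 0.002. It stays where it is left; about 7 N moves it.
- latch_right (a joint): the same for the right orange latch button
- latch_left_top (a point): centre of the top of the left orange latch button (round, 16 mm across), on the cover. It stands 11 mm over the cover's outer face when up, 3 mm when home; with the cover shut it is at deck x = -39, y = +45, z = 28 (up) or 20 mm (home) and moves along the deck's -z. Press it square to the cover, with the tool tilted like the deck.
- latch_right_top (a point): the same for the right latch button (y = -45 mm)
- slide_tan_mid (a point): centre (half-way up, 4.5 mm above its underside) of the slide with the light tan coating: a white carrier 28 x 52 mm, 9 mm high over the coating (edges 8 mm high), 20 g, flat on the worktop at the robot's right. Its x axis is the short side (28 mm, grasp across it), y the long side, z up.
- slide_black_mid (a point): the same point of the slide with the black coating, same size, leave it
- slide_brown_mid (a point): the same point of the slide with the dark brown coating, same size, leave it
- vial: black-capped glass vial, 28 mm across, 56 mm high, standing left of the reader; origin under its centre; leave it
There are look-alikes about, which are no part of the job. Leave any pink look-alike of the part that bears slide_tan_mid alone.

How it is judged:
On the way, in this order (a step that is already met when the one before it is completed fails the run):
1. the tan slide lies flat in the nest, let go (z of slide_tan_mid in the frame of deck below 0.007 m and distance between slide_tan_mid and deck below 0.0085 m and contact force between the fingers and slide_tan below 0.1 N), for 0.2 s.
2. the cover is shut (value of joint cover below 0.04 rad), for 0.1 s.
3. both latches are pressed home (value of joint cover below 0.04 rad and value of joint each of latch_left, latch_right above 0.0065 m), for 0.2 s.
At the end, for the whole second after the job is handed in: The tan slide lies flat in the nest (centre within 8.5 mm of the nest's centre point and less than 7 mm above the deck, long side along the slope within 0.2 rad, flat within 0.1 rad, at rest), the cover is shut within 0.04 rad, and both latch buttons are down at least 6.5 of their 8 mm (all of step 3 and z of slide_tan_mid in the frame of deck below 0.007 m and distance between slide_tan_mid and deck below 0.0085 m and angle between the y axis of slide_tan_mid and the x axis of deck, either way round below 0.2 rad and angle between the z axis of slide_tan_mid and the z axis of deck, either way round below 0.1 rad and linear speed of slide_tan below 0.01 m/s); the robot touches nothing.
It fails at once if the black or brown slide or the vial is shifted by more than 30 mm (distance of any of slide_black_mid, slide_brown_mid, vial from where it was at the start of the episode above 0.03 m).
It also fails if it takes over 61 s, if anything falls off the work surface, if the arm or the gripper's body presses on something with over 40 N, if the wrist force passes 120 N, or if a joint passes its speed limit or range.

ROBOT

A 6-joint arm with a two-finger parallel gripper is mounted at the origin on a cart in front of the work surface, level with it; the furniture and walls round the work are solid. World frame = base frame: x ahead of the robot, y to its left, z up, the work surface at z = 0. Lengths are in m, angles in rad, forces in N, time in s.
With the tool pointing down it reaches from about 0.35 to 1 m from the base axis. Payload 7.1 kg.
Tool frame: the origin (TCP) lies on the centre line of the jaws, within the pads' length; the fingertips stand 19 mm ahead of it and the grasp point (between the pads) is the TCP; z points along the fingers, y is the direction in which the jaws open and shut (so a half turn about z gives the same grasp; the last joint's range is limited). The gripper opens to 85 mm and grips with 20 to 120 N. Pads are 22 mm wide; open, the fingers measure 114 mm over their backs; the gripper's body (76 mm by 85 mm) begins 54 mm behind the grasp point. The pads swing forward as they close: fully open they stand 13 mm farther back than shut.
Start: joints at [1.088, 0.423, 1.63, -0, 1.089, -0.019], TCP at [0.28, 0.559, 0.215] pointing down, gripper open.
Joint ranges: [-3, 3], [-0.9, 2.11], [0.09, 2.58], [-1.31, 4.45], [0.11, 2.69], [-2.54, 2.54]. Speed limits (rad/s): [2.39, 2.39, 3.01, 3.14, 3.14, 3.14].

INTERFACE

Orientations are given as a unit quaternion [x, y, z, w].
In Python, from station import manip gives the robot as it stands.
- The arm moves only by the tool apply_moves, never from a script. Its argument "steps" is a list of rows, each an object of numbers: "tx", "ty", "tz": the shift along the tool's x, y, z in m; "spin": the turn about the tool's z in rad. In form: [{"tx": .., "ty": .., "tz": .., "spin": ..}, ...]. A call has 1 to 10 rows; each row is the pose to reach, as a shift and turn from the pose commanded when the call began, along the tool's axes at that moment; what a row does not reach only later rows make up. A row lasts 1/12 s, in which the tool goes at most 41.7 mm and 7.16 degrees, less where a joint would pass 70% of its speed; a pose out of reach is approached as far as the arm can. A call with a gripper value outside its range is refused whole. "jaw" is the finger opening in m, from 0 to 0.0854, set as the call begins (left out, the last holds). The fingers move at their own pace and stop on an object; "grip_force" is the grip in N (left out, the last holds). Time passes only in rows, so rows that repeat a pose let the fingers close. It gives the time, the measured TCP pose, the force and the opening at its end, in the units of the state.
- manip.get_state(): the state, without advancing time (a new reading comes with each control period).
- manip.camera(name): name is "scene" or "top"; returns (picture, depth): 420x560x3 uint8, red, green, blue; 420x560 float32, m along the optical axis (not along the pixel's ray), 0 where there is no reading.
- manip.calibration(name): a dict with "mtx" (3x3 intrinsics, pixels), "rvec" (rotation vector, rad) and "tvec" (3), from world to camera coordinates, as OpenCV has them. Camera axes: x right, y down, z forward; pixel columns grow to the right and rows downward; lengths in m; the calibration is good to about 2 mm. A picture is of the moment at which its call begins. calibration takes no time and is no camera call.
- manip.close_job(): hands the job in, once; it reports no verdict.
The state is a dict: "t": time; "q": joint angles; "qd": joint speeds; "effort": joint torques, N m; "tool_pos": TCP position; "tcp_rot": TCP orientation; "contact_force": force on the tool from outside, world axes, zero at the start; "wrist_torque": the same for the moment, N m; "opening": finger opening in m.
Only numpy, scipy, OpenCV 4.12 (cv2) and the standard library are available. Lean on these libraries where they do the work, as an engineer would, in place of code of your own. Each camera call takes 0.05 s, during which the arm holds its last target.

## Working session

There is one attempt and no reset: what is moved stays moved. The work goes in short steps, Python scripts to look and compute and a tool call to move; the robot and the scene stay as the last step left them, time stands still between calls to the robot, and variables do not carry over. Pictures are saved under pics/ and viewed, and the job is handed in when it is done.

Besides the shell and the picture viewer there is one more tool, called after ">>>" in YAML: its name, and indented under it one key for each argument. apply_moves: Moves the arm, as the interface text tells. Its arguments: {"type":"object","properties":{"steps":{"type":"array"},"jaw":{"type":"number"},"grip_force":{"type":"number"}},"required":["steps"]}

```bash
ls; mkdir -p pics
python3 - <<'E'
from station import manip
import cv2,numpy as np
print(manip.get_state())
for n in("scene","top"):
    p,d=manip.camera(n); cv2.imwrite(f"pics/{n}0.png",p[:,:,::-1]); np.save(f"{n}0.npy",d); np.save(f"{n}0p.npy",p)
    print(n,manip.calibration(n))
E
```

```text
pics
{'t': 0.0, 'q': array([ 1.08797597e+00,  4.23852954e-01,  1.63072984e+00,  2.79714426e-05,
        1.08863762e+00, -1.89991602e-02]), 'qd': array([-0.00115644, -0.00054305,  0.00092298,  0.00173867, -0.00139025,
        0.00026116]), 'effort': array([ 3.64688683e-03, -5.57365322e+01, -2.81754613e+01,  2.00043191e-04,
        7.10388733e-03,  2.68004379e-05]), 'tool_pos': array([0.27929252, 0.55844479, 0.21442252]), 'tcp_rot': array([ 2.29843634e-01,  9.73227230e-01, -7.85318446e-04, -2.14072320e-04]), 'contact_force': array([ 0.01272579, -0.02341426, -0.8572608 ]), 'wrist_torque': array([0.01476358, 0.01019956, 0.00074215]), 'opening': 0.08489056578959184}
scene {'mtx': array([[444.39901473,   0.        , 282.40199025],
       [  0.        , 444.39901473, 210.26533079],
       [  0.        ,   0.        ,   1.        ]]), 'rvec': array([ 1.94882078, -1.00632937,  0.56650656]), 'tvec': array([-0.37598143,  0.29966935,  0.99350147])}
top {'mtx': array([[540.68708803,   0.        , 282.56637787],
       [  0.        , 540.68708803, 208.72013291],
       [  0.        ,   0.        ,   1.        ]]), 'rvec': array([ 2.18596678, -2.15679084,  0.12635318]), 'tvec': array([-0.0970788 ,  0.53222471,  1.22771767])}
```

View pics/scene0.png

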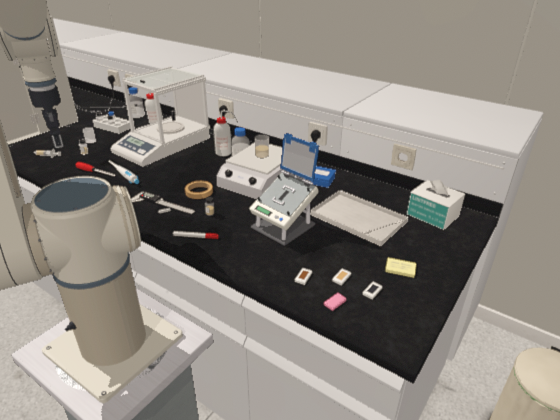

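View pics/top0.png

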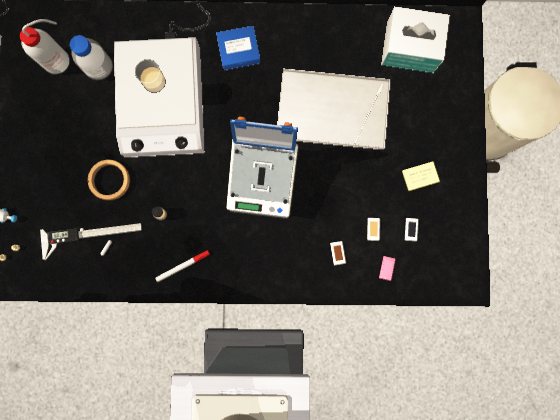

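In the top view there are four candidates: a white carrier with tan/orange coating at (373,229), brown at (338,253), black at (411,230), and an all-pink one at (387,268). The one at (373,229) fits "light tan". I'll confirm it in a crop and measure.

```bash
cat > h.py <<'E'
import numpy as np,cv2
from scipy.spatial.transform import Rotation as R
from station import manip
def cal(n):
    c=manip.calibration(n); return np.array(c['mtx']),R.from_rotvec(np.ravel(c['rvec'])).as_matrix(),np.ravel(c['tvec'])
def cloud(n,d):
    K,Rm,t=cal(n); v,u=np.mgrid[:d.shape[0],:d.shape[1]]
    P=np.stack([(u-K[0,2])/K[0,0]*d,(v-K[1,2])/K[1,1]*d,d],-1)
    return (P-t)@Rm
def proj(n,X):
    K,Rm,t=cal(n); p=(np.atleast_2d(X)@Rm.T+t)@K.T; return p[:,:2]/p[:,2:]
def ray(n,uv,z):  # intersect pixels with plane z
    K,Rm,t=cal(n); uv=np.atleast_2d(uv).astype(float); r=np.c_[uv,np.ones(len(uv))]@np.linalg.inv(K).T@Rm; o=-t@Rm
    return o+r*((z-o[2])/r[:,2])[:,None]
E
python3 - <<'E'
from h import *
p=np.load('top0p.npy');d=np.load('top0.npy')
a=cv2.resize(p[205:285,320:430,::-1],None,fx=7,fy=7,interpolation=cv2.INTER_CUBIC); cv2.imwrite('pics/c1.png',a)
a=cv2.resize(p[110:225,215:315,::-1],None,fx=5,fy=5,interpolation=cv2.INTER_CUBIC); cv2.imwrite('pics/c2.png',a)
C=cloud('top',d)
for u,v in [(373,229),(338,253),(411,230),(387,268),(262,176),(262,150),(263,195),(300,250),(158,213)]:
    print((u,v),C[v,u].round(4))
# rects
hsv=cv2.cvtColor(p,cv2.COLOR_RGB2HSV)
m=((C[...,2]>0.003)|(p.max(-1)>110)).astype(np.uint8)
m[:210]=0;m[285:]=0;m[:,:325]=0;m[:,430:]=0
n,l,s,ce=cv2.connectedComponentsWithStats(m)
for i in range(1,n):
    if s[i,4]<60: continue
    pts=np.argwhere(l==i)[:,::-1].astype(float)
    W=ray('top',pts,0.008)[:,:2]
    r=cv2.minAreaRect((W*1000).astype(np.float32)); print(s[i],ce[i].round(1),'mean',W.mean(0).round(4),r, p[int(ce[i][1]),int(ce[i][0])])
E
```

```text
(373, 229) [ 0.4907 -0.3041  0.0072]
(338, 253) [ 0.4331 -0.2214  0.0087]
(411, 230) [ 0.4895 -0.3938  0.0077]
(387, 268) [ 0.3996 -0.336   0.0095]
(262, 176) [ 0.5953 -0.0434  0.1147]
(262, 150) [ 0.6474 -0.0432  0.14  ]
(263, 195) [ 0.5559 -0.0458  0.0979]
(300, 250) [ 0.4391 -0.1324  0.0048]
(158, 213) [0.5164 0.1914 0.061 ]
[363 212  22  30 343] [372.9 228.3] mean [ 0.4922 -0.3037] ((496.76849365234375, -304.64019775390625), (68.63420104980469, 48.172725677490234), 3.4082508087158203) [246 204 126]
[401 216  22  29 346] [411.2 229.7] mean [ 0.4901 -0.3941] ((490.3419189453125, -393.0968017578125), (63.6566162109375, 48.83930206298828), 8.191930770874023) [47 44 48]
[325 233  24  36 359] [337.3 251.4] mean [ 0.4369 -0.2198] ((439.5343322753906, -218.24618530273438), (73.80037689208984, 53.99571990966797), 30.527690887451172) [155  84  46]
[379 253  21  30 337] [387.2 267.4] mean [ 0.4012 -0.3369] ((403.38055419921875, -336.457763671875), (45.333065032958984, 67.08709716796875), 67.0996322631836) [254 180 206]
```

View pics/c1.png

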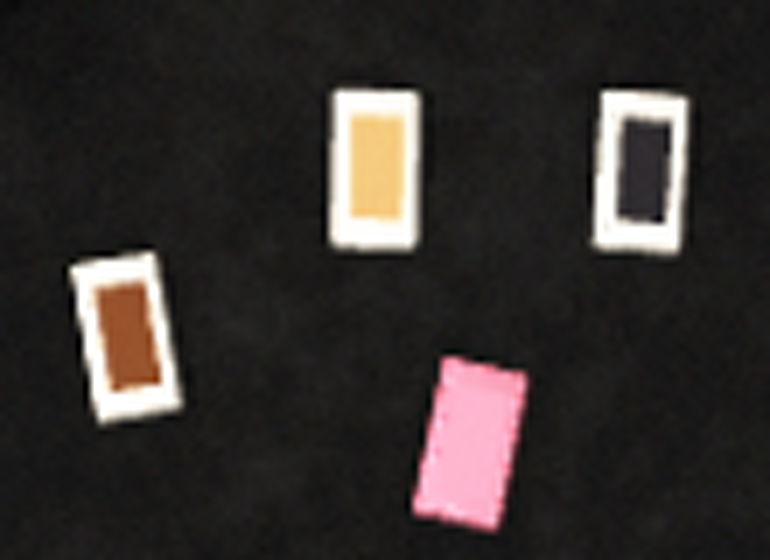

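View pics/c2.png

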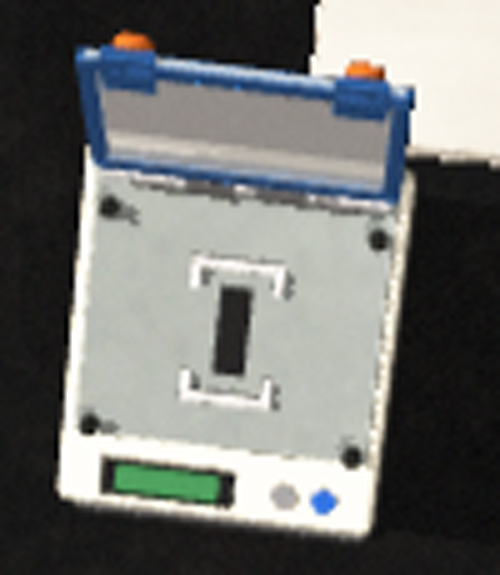

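The crop confirms it: white carrier with light tan coating at (373,229), the others being black, brown and plain pink. Next come precise fits for the slide and deck.

Run:
```python
from h import *
from scipy.optimize import least_squares
p=np.load('top0p.npy').astype(float);g=p.mean(-1)
print('cam',[-cal(n)[2]@cal(n)[1] for n in('top','scene')])
# slide: upsampled mask threshold
def rect(n,p,box,thr=90,z=0.008):
    u0,u1,v0,v1=box; f=8
    c=cv2.resize(p[v0:v1,u0:u1].max(-1).astype(np.float32),None,fx=f,fy=f,interpolation=cv2.INTER_LINEAR)
    m=(c>thr).astype(np.uint8); m=cv2.morphologyEx(m,cv2.MORPH_CLOSE,np.ones((75,75)))
    cs,_=cv2.findContours(m,cv2.RETR_EXTERNAL,cv2.CHAIN_APPROX_NONE); k=max(cs,key=cv2.contourArea)[:,0]
    uv=(k+0.5)/f-0.5+[u0,v0]; W=ray(n,uv,z)[:,:2]*1000
    return cv2.minAreaRect(W.astype(np.float32))
print('tan',rect('top',p,(360,388,212,247),z=0.006)); print('black',rect('top',p,(397,426,212,247),z=0.006)); print('brown',rect('top',p,(326,352,236,270)))
ps=np.load('scene0p.npy'); print('scene tan',rect('scene',ps,(328,355,264,290),z=0.006)) 
# bumpers
bl=[]
for cx,cy in [(110,206),(378,239),(90,424),(352,457)]:
    u,v=(cx+.5)/5-.5+215,(cy+.5)/5-.5+110
    iu,iv=int(round(u)),int(round(v)); w=g[iv-4:iv+5,iu-4:iu+5]; wt=np.clip(130-w,0,None); V,U=np.mgrid[iv-4:iv+5,iu-4:iu+5]
    bl.append([(wt*U).sum()/wt.sum(),(wt*V).sum()/wt.sum()]); print(u,v,bl[-1])
    print(w.astype(int))
bl=np.array(bl)
M=np.array([[49,58,9],[49,-58,9],[-49,58,9],[-49,-58,9]])/1000
def T(q):
    return R.from_euler('ZY',[q[2],-np.deg2rad(24)]),np.array([q[0],q[1],.115])
def res(q):
    r,t=T(q); return (proj('top',r.apply(M)+t)-bl).ravel()
s=least_squares(res,[.595,-.043,0]); print(s.x,s.fun.round(2))
np.save('deck.npy',s.x)
r,t=T(s.x)
a=cv2.resize(p[110:225,215:315,::-1],None,fx=5,fy=5,interpolation=cv2.INTER_CUBIC)
L=[[[28,-16,5],[28,16,5],[19,16,5]],[[28,-16,5],[19,-16,5]],[[-28,-16,5],[-28,16,5],[-19,16,5]],[[-28,-16,5],[-19,-16,5]],[[-2,0,0],[2,0,0]],[[67,-65,14],[67,65,14]]]
for q in L:
    u=((proj('top',r.apply(np.array(q)/1000)+t)-[215,110]+.5)*5-.5); cv2.polylines(a,[u.astype(int)],False,(0,0,255),1)
cv2.imwrite('pics/c3.png',a)
# deck plane by depth
C=cloud('top',np.load('top0.npy')); D=r.inv().apply((C-t).reshape(-1,3)); 
k=(abs(D[:,0])<.045)&(abs(D[:,1])<.05)&(abs(D[:,1])>.022)&(abs(D[:,2])<.02); print('plane z',np.median(D[k,2]),np.linalg.lstsq(np.c_[D[k,:2],np.ones(k.sum())],D[k,2],rcond=None)[0])
```

```text
cam [array([ 0.40005437, -0.07834422,  1.27820061]), array([-0.34369666, -0.68882792,  0.7909473 ])]
tan ((491.07696533203125, -304.3784484863281), (31.3741455078125, 55.451290130615234), 89.2193603515625)
black ((491.8205261230469, -394.238037109375), (31.655029296875, 55.73967361450195), 87.16511535644531)
brown ((428.3328857421875, -216.34158325195312), (66.3592300415039, 40.66144561767578), 9.970409393310547)
scene tan ((495.4735107421875, -303.6924743652344), (54.40550994873047, 97.24209594726562), 88.51581573486328)
236.6 150.8 [np.float64(236.87758433079432), np.float64(151.17491838955382)]
[[251 207 166 166 187 189 189 189 177]
 [246 197 159 159 166 187 186 188 188]
 [243 173 133  90  84 151 183 186 188]
 [227 184  77  47  32  84 131 182 188]
 [244 170  57  41  38  45 111 132 136]
 [246 160  55  39  41  76 109 115 114]
 [235 184 138 101  92 108 114 113 114]
 [236 191 180 173 171 172 174 172 119]
 [225 189 185 187 185 186 185 185 175]]
290.2 157.4 [np.float64(290.32561174551387), np.float64(157.50766721044045)]
[[177 182 182 125 119 120 181 183 150]
 [192 194 172 155 154 179 1
[... 715 characters left out ...]
85.0 201.0 [np.float64(284.98096947935363), np.float64(200.96373429084375)]
[[193 191 168 167 167 191 192 188 226]
 [189 190 160 154 181 189 190 179 202]
 [188 165 156 110  95 123 188 167 246]
 [189 182 135  56  33  45 134 154 218]
 [190 188  98  46  42  31 117 145 194]
 [235 241 142  51  41  53 121 168 195]
 [251 251 248 121  93 148 244 202 196]
 [252 252 252 248 248 248 251 249 230]
 [252 252 252 252 252 252 252 251 231]]
[ 0.59676977 -0.04228936 -0.10879682] [-0.32 -0.26  0.19  0.02 -0.05  0.09  0.18  0.16]
plane z 0.001634078520002582 [ 0.00082734 -0.00149714  0.00169801][ WARN:0@0.905] global loadsave.cpp:1063 imwrite_ Unsupported depth image for selected encoder is fallbacked to CV_8U.
```

View pics/c3.png

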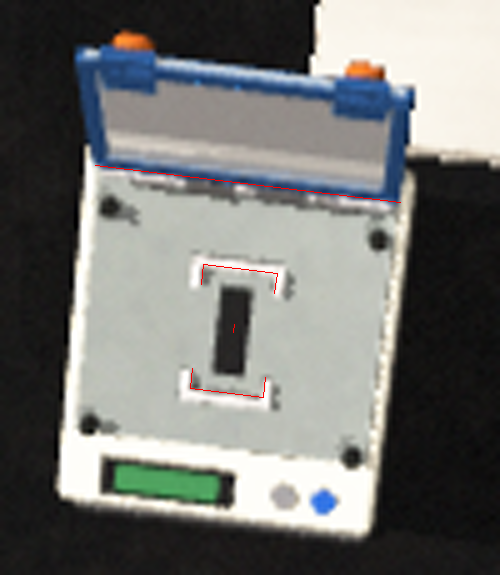

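```bash
cat >> h.py <<'E'
def deck(q=None):
    q=np.load('deck.npy') if q is None else q
    return R.from_euler('ZY',[q[2],-np.deg2rad(24)]),np.array([q[0],q[1],.115])
def D2W(X,q=None):
    r,t=deck(q); return r.apply(np.atleast_2d(X)/1000.)+t
def cov(a,pts): # pts: (dist from hinge, y, height out of mid-plane) mm
    return np.array([[67-d*np.cos(a)+h*np.sin(a)*1, y, 14+d*np.sin(a)+h*np.cos(a)] for d,y,h in pts])
E
python3 - <<'E'
from h import *
for n,(u0,v0,w,h,f) in dict(top=(215,100,100,120,6),scene=(240,125,100,120,6)).items():
    p=np.load(n+'0p.npy'); a=cv2.resize(p[v0:v0+h,u0:u0+w,::-1],None,fx=f,fy=f,interpolation=cv2.INTER_CUBIC)
    def dr(X,c):
        u=((proj(n,D2W(X))-[u0,v0]+.5)*f-.5); cv2.polylines(a,[u.astype(int)],False,c,1)
    for ang,c in((1.9,(0,0,255)),(2.05,(0,255,0)),(2.2,(0,255,255))):
        dr(cov(ang,[(0,65,0),(118,65,0),(118,-65,0),(0,-65,0)]),c)
    dr(np.array([[28,-16,5],[28,16,5],[-28,16,5],[-28,-16,5],[28,-16,5]]),(255,0,255))
    cv2.imwrite(f'pics/cov_{n}.png',a)
E
```

```text
(no output)
```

View pics/cov_top.png

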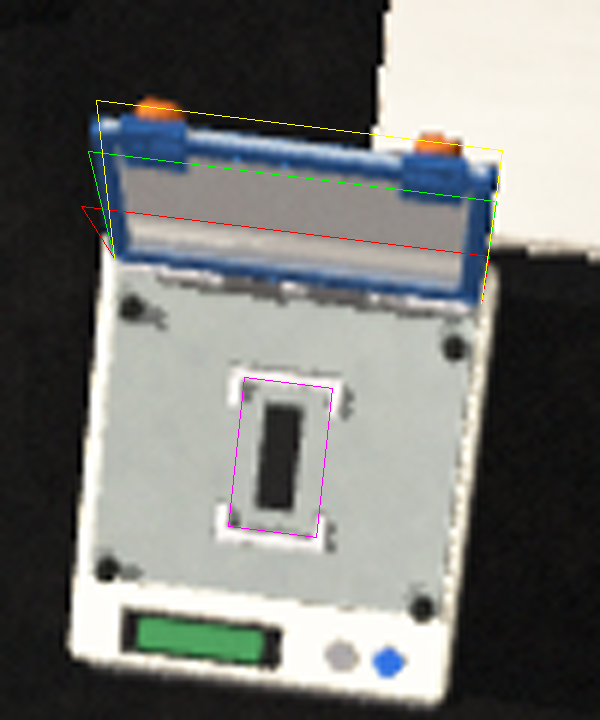

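View pics/cov_scene.png

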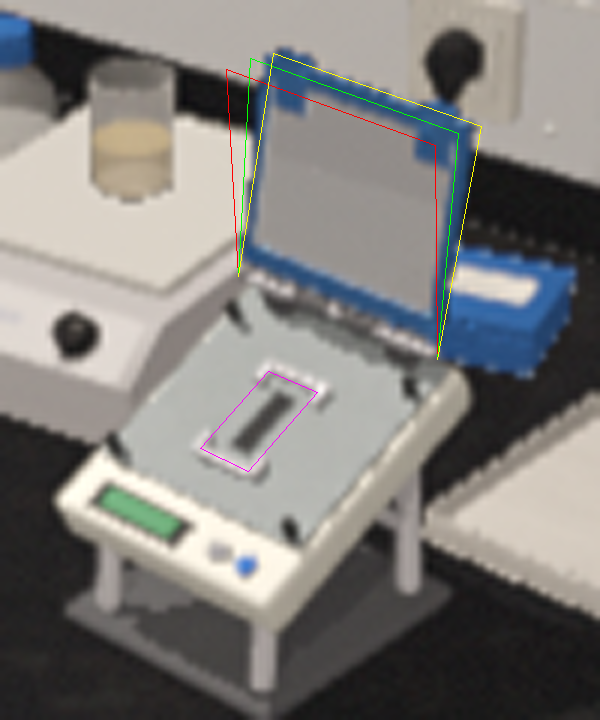

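Cover is open about 2.13 rad. Moving to above the tan slide.

```bash
cat >> h.py <<'E'
def plan(target,jawang=None):
    s=manip.get_state(); p=np.array(s['tool_pos']); r=R.from_quat(s['tcp_rot']); m=r.as_matrix()
    d=m.T@(np.array(target)-p); ya=np.arctan2(m[1,1],m[0,1])
    sp=0 if jawang is None else -((jawang-ya+np.pi/2)%np.pi-np.pi/2)
    print('t %.2f pos %s yaw(jaw) %.3f q6 %.2f z-axis %s | tx %.4f ty %.4f tz %.4f spin %.3f dist %.3f'%(s['t'],p.round(4),ya,s['q'][5],m[:,2].round(3),*d,sp,np.linalg.norm(d)),'F',np.round(s['contact_force'],1),'open',round(s['opening'],4))
E
python3 -c "
from h import *
plan([.4911,-.3044,.12],1.557)"
```

```text
t 0.10 pos [0.2793 0.5585 0.2145] yaw(jaw) 1.107 q6 -0.02 z-axis [-0.001 -0.001 -1.   ] | tx -0.5755 ty -0.6769 tz 0.0954 spin -0.450 dist 0.894 F [ 0.4 -0.7 -0.8] open 0.0858
```

>>> apply_moves:
  steps:
    - {"tx":-0.2,"ty":-0.24,"tz":0.03,"spin":-0.45}
    - {"tx":-0.27,"ty":-0.31,"tz":0.03,"spin":-0.45}
    - {"tx":-0.27,"ty":-0.31,"tz":0.03,"spin":-0.45}
    - {"tx":-0.27,"ty":-0.31,"tz":0.03,"spin":-0.45}
    - {"tx":-0.27,"ty":-0.31,"tz":0.03,"spin":-0.45}
    - {"tx":-0.27,"ty":-0.31,"tz":0.03,"spin":-0.45}
    - {"tx":-0.27,"ty":-0.31,"tz":0.03,"spin":-0.45}
    - {"tx":-0.27,"ty":-0.31,"tz":0.03,"spin":-0.45}
    - {"tx":-0.27,"ty":-0.31,"tz":0.03,"spin":-0.45}
    - {"tx":-0.27,"ty":-0.31,"tz":0.03,"spin":-0.45}
  jaw: 0.05

```text
t: 0.93
tool_pos: [0.3821, 0.1587, 0.185]
tcp_rot: [0.007, 1.0, -0.0, -0.0]
contact_force: [0.1, -0.6, 0.6]
opening: 0.05
```

```bash
python3 -c "
from h import *
plan([.4911,-.3044,.12],1.557)"
```

```text
t 0.93 pos [0.3821 0.1587 0.185 ] yaw(jaw) 1.557 q6 -1.19 z-axis [-0. -0. -1.] | tx -0.1153 ty -0.4616 tz 0.0651 spin 0.000 dist 0.480 F [ 0.1 -0.6  0.6] open 0.05
```

>>> apply_moves:
  steps:
    - {"tx":-0.1,"ty":-0.4,"tz":0.056}
    - {"tx":-0.1,"ty":-0.4,"tz":0.056}
    - {"tx":-0.1,"ty":-0.4,"tz":0.056}
    - {"tx":-0.1,"ty":-0.4,"tz":0.056}
    - {"tx":-0.1,"ty":-0.4,"tz":0.056}
    - {"tx":-0.1,"ty":-0.4,"tz":0.056}
    - {"tx":-0.1,"ty":-0.4,"tz":0.056}
    - {"tx":-0.1,"ty":-0.4,"tz":0.056}
    - {"tx":-0.1,"ty":-0.4,"tz":0.056}
    - {"tx":-0.1,"ty":-0.4,"tz":0.056}

```text
schema error: expected keys tx, ty, tz, spin
```

```bash
python3 -c "
from h import *
plan([.4911,-.3044,.08],1.557)"
```

```text
t 0.93 pos [0.3821 0.1587 0.185 ] yaw(jaw) 1.557 q6 -1.19 z-axis [-0. -0. -1.] | tx -0.1153 ty -0.4615 tz 0.1051 spin 0.000 dist 0.487 F [ 0.1 -0.6  0.6] open 0.05
```

>>> apply_moves:
  steps:
    - {"tx":-0.1,"ty":-0.4,"tz":0.056,"spin":0}
    - {"tx":-0.1,"ty":-0.4,"tz":0.056,"spin":0}
    - {"tx":-0.1,"ty":-0.4,"tz":0.056,"spin":0}
    - {"tx":-0.1,"ty":-0.4,"tz":0.056,"spin":0}
    - {"tx":-0.1,"ty":-0.4,"tz":0.056,"spin":0}
    - {"tx":-0.1,"ty":-0.4,"tz":0.056,"spin":0}
    - {"tx":-0.1,"ty":-0.4,"tz":0.056,"spin":0}
    - {"tx":-0.1,"ty":-0.4,"tz":0.056,"spin":0}
    - {"tx":-0.1,"ty":-0.4,"tz":0.056,"spin":0}
    - {"tx":-0.1,"ty":-0.4,"tz":0.056,"spin":0}

```text
t: 1.77
tool_pos: [0.4766, -0.2426, 0.1287]
tcp_rot: [0.007, 1.0, 0.0, -0.0]
contact_force: [0.6, 0.5, 0.4]
opening: 0.0503
```

```bash
python3 -c "
from h import *
plan([.4911,-.3044,.08],1.557)"
```

```text
t 1.77 pos [ 0.4766 -0.2426  0.1287] yaw(jaw) 1.556 q6 -2.05 z-axis [-0.  0. -1.] | tx -0.0154 ty -0.0616 tz 0.0486 spin -0.001 dist 0.080 F [0.6 0.5 0.4] open 0.0503
```

>>> apply_moves:
  steps:
    - {"tx":-0.015,"ty":-0.061,"tz":0.049,"spin":0}
    - {"tx":-0.015,"ty":-0.061,"tz":0.049,"spin":0}
    - {"tx":-0.015,"ty":-0.061,"tz":0.049,"spin":0}
    - {"tx":-0.015,"ty":-0.061,"tz":0.049,"spin":0}

```text
t: 2.1
tool_pos: [0.4897, -0.3023, 0.0781]
tcp_rot: [0.008, 1.0, 0.001, -0.002]
contact_force: [-0.7, 0.3, -0.3]
opening: 0.0498
```

Run:
```python
from h import *
plan([.4911,-.3044,.022],1.557)
for n,(u0,v0,w,h,f) in dict(top=(320,170,110,100,7),scene=(290,200,110,100,7)).items():
    p,d=manip.camera(n); a=cv2.resize(p[v0:v0+h,u0:u0+w,::-1],None,fx=f,fy=f,interpolation=cv2.INTER_CUBIC)
    s=manip.get_state(); m=R.from_quat(s['tcp_rot']).as_matrix(); o=s['tool_pos']
    for q in ([0,0,0],[0,0,.019],[0,.025,.019],[0,-.025,.019],[.011,.025,.019],[.011,-.025,.019],[-.011,.025,.019],[-.011,-.025,.019]):
        u=((proj(n,o+m@np.array(q))-[u0,v0]+.5)*f-.5)[0]; cv2.circle(a,(int(u[0]),int(u[1])),2,(0,0,255),-1)
    cv2.imwrite(f'pics/g1_{n}.png',a)
```

```text
t 2.10 pos [ 0.4897 -0.3023  0.0781] yaw(jaw) 1.554 q6 -2.13 z-axis [-0.003  0.002 -1.   ] | tx -0.0016 ty -0.0022 tz 0.0561 spin -0.003 dist 0.056 F [-0.7  0.3 -0.3] open 0.0498
```

View pics/g1_top.png

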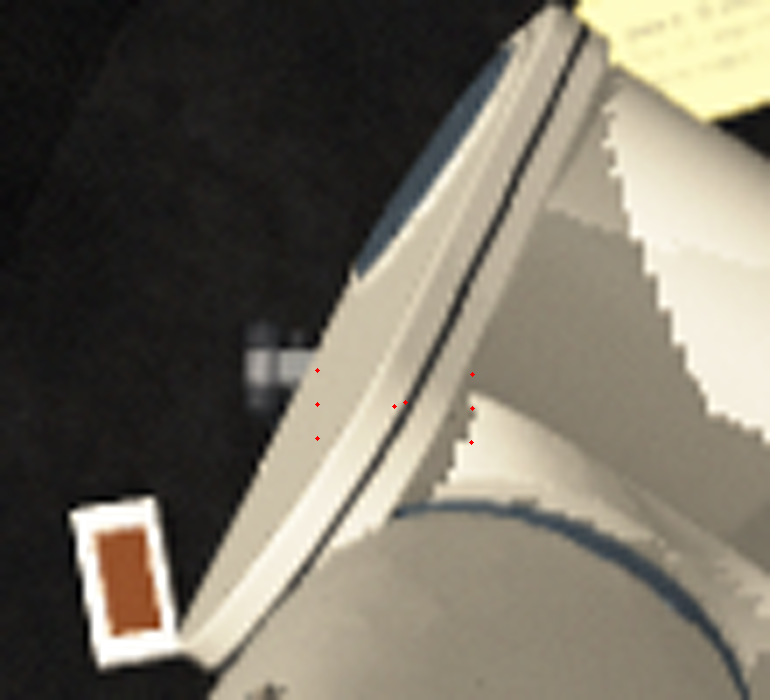

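View pics/g1_scene.png

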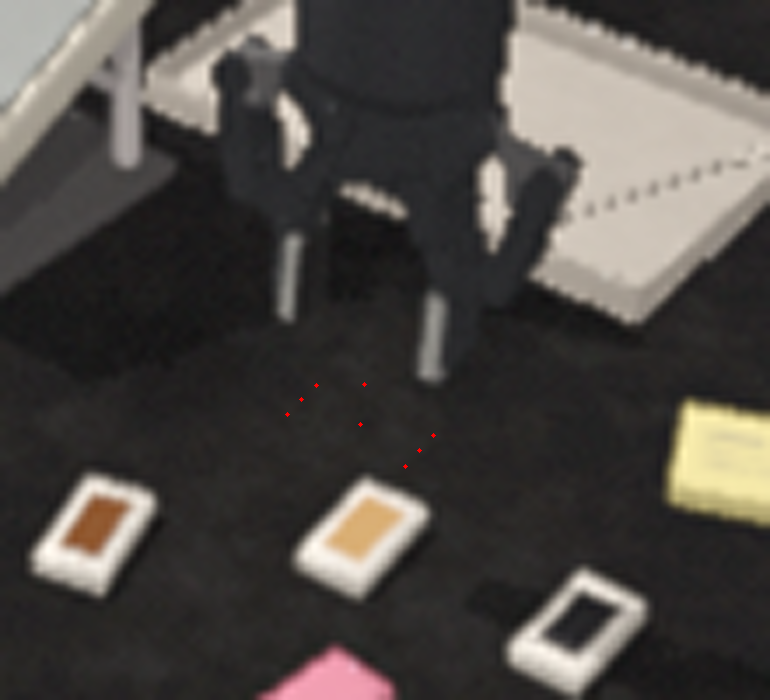

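Run:
```python
from h import *
p,d=manip.camera('scene'); C=cloud('scene',d)
a=cv2.resize(p[225:270,315:380,::-1],None,fx=12,fy=12,interpolation=cv2.INTER_NEAREST); cv2.imwrite('pics/g2.png',a)
s=manip.get_state(); m=R.from_quat(s['tcp_rot']).as_matrix(); T=(C-s['tool_pos'])@m
k=(abs(T[...,0])<.03)&(abs(T[...,1])<.07)&(T[...,2]>-.05)&(T[...,2]<.045)
V,U=np.nonzero(k)
for sgn in (1,-1):
    q=T[k&(np.sign(T[...,1])==sgn)]; print(sgn,len(q),'max z',np.sort(q[:,2])[-12:].round(3)); 
    e=q[q[:,2]>np.sort(q[:,2])[-12]-.01]; print(' y range',np.percentile(e[:,1],[2,50,98]).round(4),'x',np.percentile(e[:,0],[2,50,98]).round(4))
print(C[275:279,340:345,2])
plan([.4911,-.3044,.022],1.557)
# table height in scene cam
print('table', np.median(C[290:310,300:330,2]), 'tan pts',C[277,342].round(4))
```

```text
1 69 max z [-0.028 -0.027 -0.027 -0.026 -0.025 -0.025 -0.025 -0.025 -0.023 -0.021
 -0.021 -0.02 ]
 y range [0.0243 0.0259 0.0379] x [-0.0108  0.0052  0.0122]
-1 64 max z [-0.03  -0.029 -0.029 -0.027 -0.027 -0.026 -0.026 -0.026 -0.026 -0.024
 -0.022 -0.022]
 y range [-0.0383 -0.0321 -0.0245] x [-0.0057  0.0066  0.0129]
[[0.00940111 0.01056888 0.01194175 0.01153567 0.01325475]
 [0.00835352 0.00890613 0.01115274 0.01286273 0.00967321]
 [0.01133422 0.01311605 0.01146568 0.00930148 0.00857552]
 [0.01268154 0.01016683 0.01184054 0.01065893 0.01148508]]
t 2.25 pos [ 0.4909 -0.3008  0.0807] yaw(jaw) 1.558 q6 -2.13 z-axis [ 0.  0. -1.] | tx -0.0002 ty -0.0036 tz 0.0587 spin 0.001 dist 0.059 F [ 0.1 -0.   0.2] open 0.0503
table 0.0019621480679695045 tan pts [ 0.4868 -0.3106  0.0115]
```

View pics/g2.png

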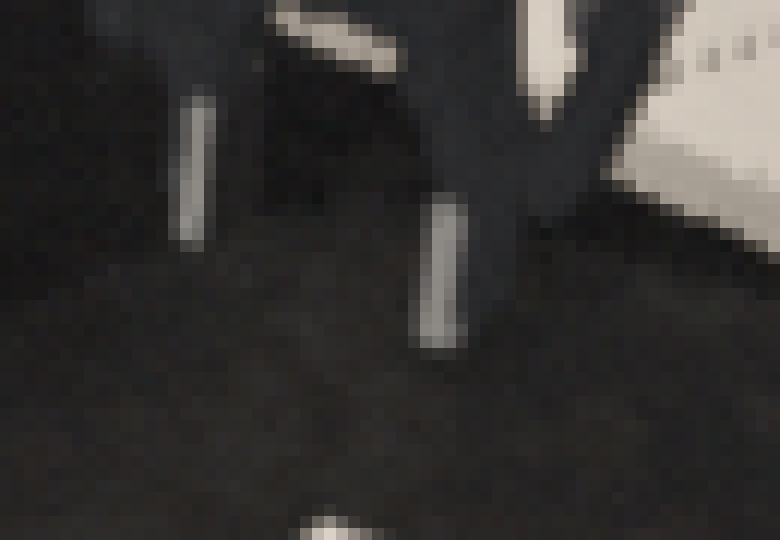

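Run:
```python
from h import *
p,d=manip.camera('scene'); C=cloud('scene',d)
s=manip.get_state(); m=R.from_quat(s['tcp_rot']).as_matrix(); T=(C-s['tool_pos'])@m
for (u,v) in [(331,235),(331,238),(331,241),(331,243),(351,245),(351,250),(352,252),(345,225),(345,220),(345,215),(350,210),(345,205)]:
    print((u,v),p[v,u],C[v,u].round(4),'tool',T[v,u].round(4))
K,Rm,t=cal('scene')
print(s['q'],s['tool_pos'])
```

```text
(331, 235) [140 137 133] [ 0.4777 -0.2722  0.1373] tool [ 0.0138  0.0283 -0.0563]
(331, 238) [136 133 129] [ 0.4802 -0.2717  0.1263] tool [ 0.0114  0.0289 -0.0452]
(331, 241) [141 138 133] [ 0.4807 -0.2721  0.1167] tool [ 0.0108  0.0285 -0.0356]
(331, 243) [123 120 116] [ 0.4805 -0.2727  0.1107] tool [ 0.011   0.0278 -0.0297]
(351, 245) [141 138 133] [ 0.4778 -0.3293  0.1309] tool [ 0.0129 -0.0287 -0.0499]
(351, 250) [139 136 132] [ 0.4764 -0.3315  0.1173] tool [ 0.0144 -0.031  -0.0362]
(352, 252) [117 114 111] [ 0.4841 -0.3314  0.1062] tool [ 0.0067 -0.0308 -0.0251]
(345, 225) [41 42 44] [ 0.48   -0.3065  0.1804] tool [ 0.011  -0.006  -0.0993]
(345, 220) [44 44 46] [ 0.4694 -0.3101  0.2022] tool [ 0.0216 -0.0097 -0.1211]
(345, 215) [39 38 40] [ 0.4815 -0.3031  0.2074] tool [ 0.0095 -0.0025 -0.1263]
(350, 210) [45 45 47] [ 0.4619 -0.3235  0.2394] tool [ 0.0289 -0.0232 -0.1583]
(345, 205) [45 43 47] [ 0.4528 -0.3139  0.2541] tool [ 0.0381 -0.0137 -0.1731]
[-5.70073073e-01  5.36987815e-01  1.82058926e+00  1.21274840e-04
  7.83281780e-01 -2.12821981e+00] [ 0.49119077 -0.3007209   0.08107095]
```

>>> apply_moves:
  steps:
    - {"tx":0,"ty":-0.0037,"tz":0.03,"spin":0}
    - {"tx":0,"ty":-0.0037,"tz":0.05,"spin":0}
    - {"tx":0,"ty":-0.0037,"tz":0.055,"spin":0}
    - {"tx":0,"ty":-0.0037,"tz":0.055,"spin":0}

```text
t: 2.63
tool_pos: [0.4904, -0.3039, 0.0248]
tcp_rot: [0.006, 1.0, 0.001, -0.001]
contact_force: [-1.4, -0.0, 0.8]
opening: 0.0501
```

```bash
cat > look.py <<'E'
from h import *
import sys
def tips(name):
    p,d=manip.camera('scene'); C=cloud('scene',d)
    s=manip.get_state(); m=R.from_quat(s['tcp_rot']).as_matrix(); o=np.array(s['tool_pos'])
    c=proj('scene',o+m@[0,0,-.03])[0].astype(int); u0,v0=max(c[0]-55,0),max(c[1]-40,0)
    a=cv2.resize(p[v0:v0+80,u0:u0+110,::-1],None,fx=7,fy=7,interpolation=cv2.INTER_CUBIC); cv2.imwrite(f'pics/{name}.png',a)
    print('origin',u0,v0,'pos',o.round(4),'F',np.round(s['contact_force'],1),'open',s['opening'],'t',s['t'])
    # bright pad pixels near
    T=(C-o)@m; k=(abs(T[...,0])<.03)&(abs(T[...,1])<.05)&(T[...,2]>-.09)&(T[...,2]<.03)&(p.max(-1)>95)&(C[...,2]>.016)
    for sg in(1,-1):
        kk=k&(T[...,1]*sg>0)
        if kk.sum(): print(sg,kk.sum(),'lowest world z',np.sort(C[kk][:,2])[:5].round(4),'y',np.median(T[kk][:,1]).round(4))
if __name__=='__main__': tips(sys.argv[1])
E
python3 look.py g3
```

```text
origin 287 222 pos [ 0.4911 -0.3046  0.0258] F [ 0.3 -0.6  0.3] open 0.05002802656191606 t 2.6833
1 19 lowest world z [0.0512 0.0523 0.0548 0.0583 0.0629] y 0.0304
-1 29 lowest world z [0.0457 0.0506 0.0513 0.0515 0.0518] y -0.0286
```

View pics/g3.png

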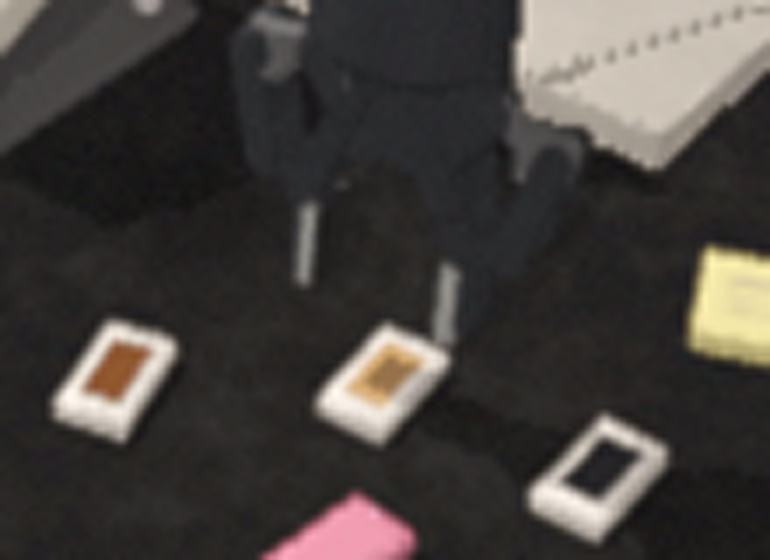

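The pads stand about 40 mm higher than the reported TCP implies, by both depth and pixels. I'll go by the camera and descend in guarded steps.

>>> apply_moves:
  steps:
    - {"tx":0,"ty":0,"tz":0.025,"spin":0}
    - {"tx":0,"ty":0,"tz":0.03,"spin":0}
    - {"tx":0,"ty":0,"tz":0.03,"spin":0}

```text
t: 2.93
tool_pos: [0.4905, -0.3047, -0.0048]
tcp_rot: [0.007, 1.0, 0.0, -0.001]
contact_force: [-0.5, 0.5, -0.0]
opening: 0.0501
```

```bash
python3 look.py g4
```

```text
origin 286 231 pos [ 0.491  -0.3051 -0.0041] F [-0.3 -0.1  0.4] open 0.04999598729006538 t 2.9833
1 21 lowest world z [0.0213 0.0223 0.0246 0.0259 0.029 ] y 0.0304
-1 28 lowest world z [0.0203 0.0215 0.0223 0.0239 0.0241] y -0.0285
```

View pics/g4.png

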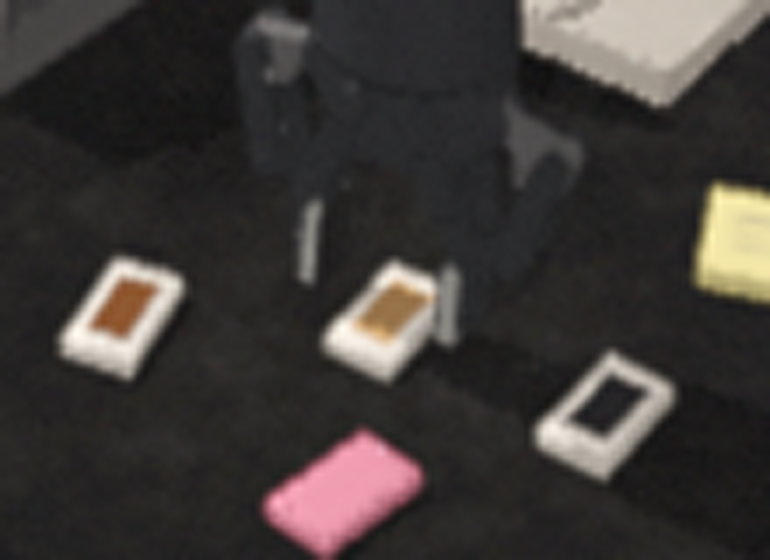

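>>> apply_moves:
  steps:
    - {"tx":0,"ty":0,"tz":0.006,"spin":0}
    - {"tx":0,"ty":0,"tz":0.01,"spin":0}
    - {"tx":0,"ty":0,"tz":0.01,"spin":0}
  jaw: 0.04

```text
t: 3.23
tool_pos: [0.4908, -0.3053, -0.0149]
tcp_rot: [0.007, 1.0, 0.0, -0.0]
contact_force: [-0.0, 0.4, 0.1]
opening: 0.0399
```

```bash
sed -i 's/C\[...,2\]>.016/C[...,2]>.004/' look.py; python3 look.py g5; python3 -c "
from h import *
plan([.491,-.304,-.014],1.557)"
```

```text
origin 286 234 pos [ 0.4909 -0.3053 -0.0147] F [-0.3 -0.7  0.7] open 0.039946287167704125 t 3.2833
1 86 lowest world z [0.0055 0.0065 0.0069 0.0071 0.0077] y 0.0078
-1 101 lowest world z [0.0042 0.0042 0.0045 0.0046 0.0048] y -0.0104
t 3.28 pos [ 0.4909 -0.3053 -0.0147] yaw(jaw) 1.557 q6 -2.13 z-axis [-0.  0. -1.] | tx -0.0001 ty 0.0013 tz -0.0007 spin -0.000 dist 0.001 F [-0.3 -0.7  0.7] open 0.0399
```

View pics/g5.png

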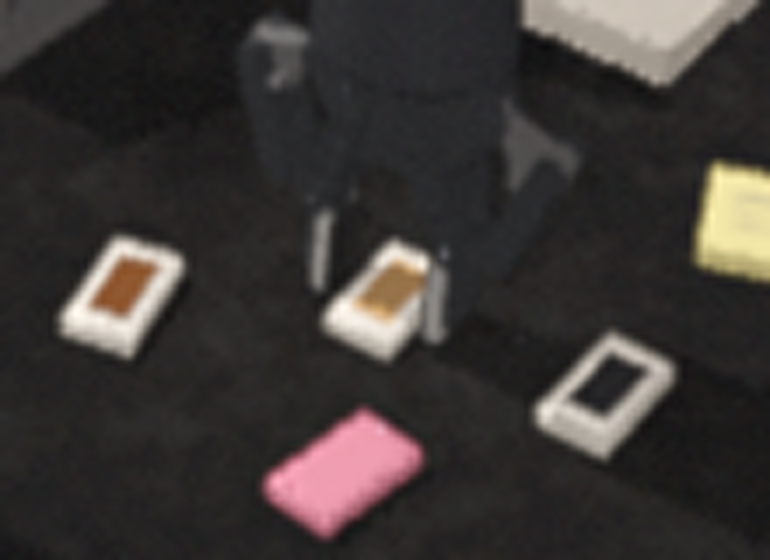

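Run:
```python
from h import *
s=manip.get_state(); m=R.from_quat(s['tcp_rot']).as_matrix(); o=np.array(s['tool_pos'])
for z in (0,.005,.01,.015):
    for y in(.022,-.022):
        X=o+m@np.array([.011,y,0]); X[2]=z; print(z,y,((proj('scene',X)[0]-[286,234]+.5)*7-.5).round(0))
X=o.copy(); X[2]=.008; print('centre at slide top',((proj('scene',X)[0]-[286,234]+.5)*7-.5).round(0))
```

```text
0 0.022 [321. 308.]
0 -0.022 [422. 355.]
0.005 0.022 [322. 298.]
0.005 -0.022 [423. 345.]
0.01 0.022 [323. 288.]
0.01 -0.022 [425. 335.]
0.015 0.022 [324. 278.]
0.015 -0.022 [426. 324.]
centre at slide top [387. 300.]
```

>>> apply_moves:
  steps:
    - {"tx":0,"ty":0,"tz":0.003,"spin":0}
    - {"tx":0,"ty":0,"tz":0.005,"spin":0}
    - {"tx":0,"ty":0,"tz":0.005,"spin":0}

```text
t: 3.53
tool_pos: [0.4914, -0.3056, -0.0176]
tcp_rot: [0.007, 1.0, -0.0, 0.0]
contact_force: [-6.0, 3.4, 23.5]
opening: 0.0403
```

>>> apply_moves:
  steps:
    - {"tx":0,"ty":0,"tz":0,"spin":0}
    - {"tx":0,"ty":0,"tz":0,"spin":0}
    - {"tx":0,"ty":0,"tz":0,"spin":0}
    - {"tx":0,"ty":0,"tz":0,"spin":0}
    - {"tx":0,"ty":0,"tz":0,"spin":0}
  jaw: 0.01
  grip_force: 20

```text
t: 3.95
tool_pos: [0.4931, -0.3068, -0.0164]
tcp_rot: [0.007, 1.0, -0.001, 0.002]
contact_force: [-3.4, 1.7, 30.2]
opening: 0.0274
```

```bash
python3 look.py g6; python3 -c "
from h import *
plan([.491,-.304,-.014],1.557)"
```

```text
origin 286 234 pos [ 0.4931 -0.3068 -0.0164] F [-2.7  1.  29.2] open 0.027437972216637883 t 4.0
1 94 lowest world z [0.0044 0.0057 0.0058 0.0061 0.0062] y 0.0088
-1 81 lowest world z [0.0054 0.0059 0.0061 0.0062 0.0065] y -0.0108
t 4.00 pos [ 0.4931 -0.3068 -0.0164] yaw(jaw) 1.557 q6 -2.13 z-axis [ 0.004 -0.003 -1.   ] | tx 0.0021 ty 0.0028 tz -0.0024 spin -0.000 dist 0.004 F [-2.7  1.  29.2] open 0.0274
```

View pics/g6.png

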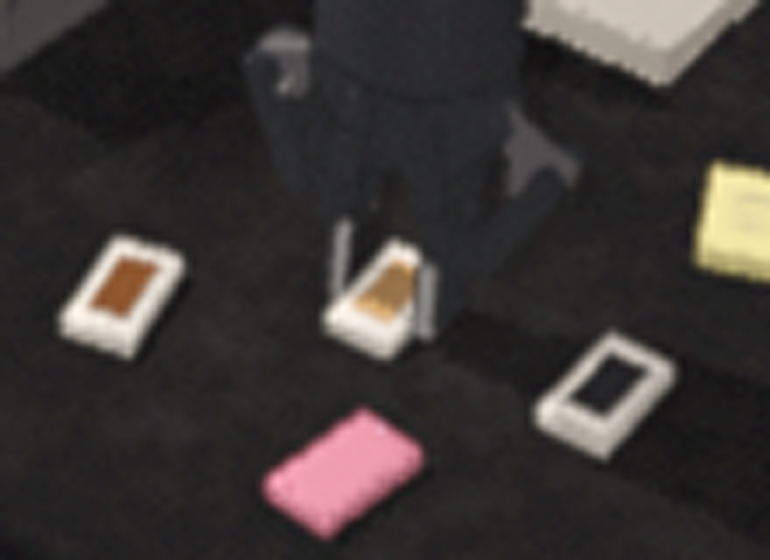

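Gripped (opening 27.4 mm); the tips were touching the table, so tips-on-table corresponds to reported z ≈ -0.017. Lifting.

>>> apply_moves:
  steps:
    - {"tx":0,"ty":0,"tz":-0.02,"spin":0}
    - {"tx":0,"ty":0,"tz":-0.05,"spin":0}
    - {"tx":0,"ty":0,"tz":-0.09,"spin":0}
    - {"tx":0,"ty":0,"tz":-0.12,"spin":0}
    - {"tx":0,"ty":0,"tz":-0.12,"spin":0}

```text
t: 4.42
tool_pos: [0.4944, -0.3076, 0.1064]
tcp_rot: [0.007, 1.0, -0.003, 0.004]
contact_force: [1.2, -0.7, -0.5]
opening: 0.0275
```

```bash
sed -i 's/C\[...,2\]>.004/C[...,2]>.01/' look.py; python3 look.py g7; python3 -c "
from h import *
print(D2W([[0,0,0],[67,0,14],[-39,45,28],[-39,-45,28]]))
plan([.597,-.042,.19],np.pi/2-.109)"
```

```text
origin 290 197 pos [ 0.4932 -0.3068  0.1038] F [-0.3  0.3 -0.8] open 0.027146611917649284 t 4.4667
1 117 lowest world z [0.1263 0.1267 0.1272 0.1279 0.1281] y 0.0108
-1 120 lowest world z [0.1249 0.1251 0.1263 0.1264 0.1268] y -0.0139
[[ 0.59676977 -0.04228936  0.115     ]
 [ 0.65195477 -0.04831711  0.15504099]
 [ 0.55491706  0.00754978  0.12471654]
 [ 0.54514465 -0.08191809  0.12471654]]
t 4.47 pos [ 0.4932 -0.3068  0.1038] yaw(jaw) 1.557 q6 -2.13 z-axis [ 0.006 -0.004 -1.   ] | tx -0.1007 ty 0.2659 tz -0.0866 spin 0.095 dist 0.297 F [-0.3  0.3 -0.8] open 0.0271
```

View pics/g7.png

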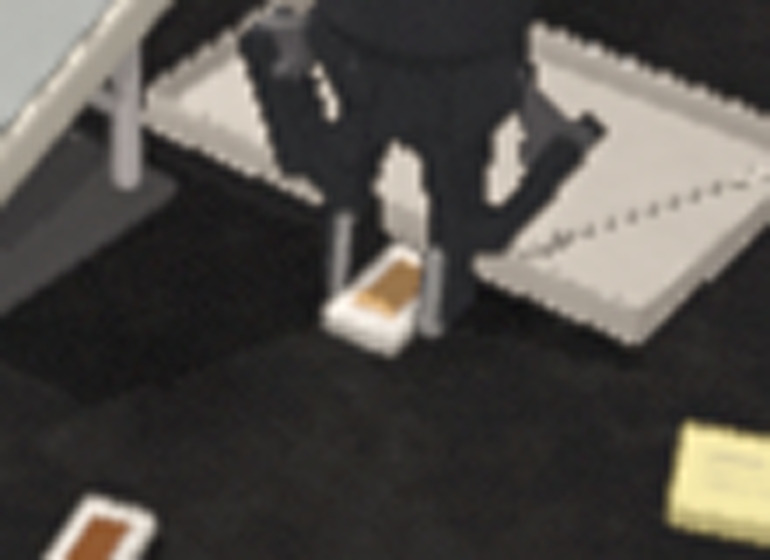

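>>> apply_moves:
  steps:
    - {"tx":-0.02,"ty":0.02,"tz":-0.06,"spin":0.09}
    - {"tx":-0.03,"ty":0.04,"tz":-0.08,"spin":0.094}
    - {"tx":-0.1,"ty":0.266,"tz":-0.08,"spin":0.094}
    - {"tx":-0.1,"ty":0.266,"tz":-0.08,"spin":0.094}
    - {"tx":-0.1,"ty":0.266,"tz":-0.08,"spin":0.094}
    - {"tx":-0.1,"ty":0.266,"tz":-0.08,"spin":0.094}
    - {"tx":-0.1,"ty":0.266,"tz":-0.08,"spin":0.094}
    - {"tx":-0.1,"ty":0.266,"tz":-0.08,"spin":0.094}
    - {"tx":-0.1,"ty":0.266,"tz":-0.08,"spin":0.094}
    - {"tx":-0.1,"ty":0.266,"tz":-0.08,"spin":0.094}

```text
t: 5.3
tool_pos: [0.5944, -0.0387, 0.1788]
tcp_rot: [0.052, 0.999, -0.0, -0.001]
contact_force: [0.7, -0.5, -0.2]
opening: 0.0273
```

```bash
python3 -c "
from h import *
plan([.597,-.042,.145],np.pi/2-.109)"
```

```text
t 5.30 pos [ 0.5944 -0.0387  0.1788] yaw(jaw) 1.467 q6 -1.55 z-axis [-0.002  0.    -1.   ] | tx -0.0030 ty -0.0030 tz 0.0338 spin 0.005 dist 0.034 F [ 0.7 -0.5 -0.2] open 0.0273
```

>>> apply_moves:
  steps:
    - {"tx":-0.003,"ty":-0.003,"tz":0.03,"spin":0.005}
    - {"tx":-0.003,"ty":-0.003,"tz":0.034,"spin":0.005}
    - {"tx":-0.003,"ty":-0.003,"tz":0.034,"spin":0.005}

```text
t: 5.55
tool_pos: [0.5947, -0.0449, 0.1436]
tcp_rot: [0.057, 0.998, 0.0, -0.003]
contact_force: [-0.6, -0.7, -1.0]
opening: 0.0274
```

Run:
```python
from h import *
plan([.597,-.042,.145],np.pi/2-.109)
s=manip.get_state(); m=R.from_quat(s['tcp_rot']).as_matrix(); o=np.array(s['tool_pos'])
for n,(u0,v0,w,h,f) in dict(top=(215,110,100,110,6),scene=(240,145,100,90,8)).items():
    p,d=manip.camera(n); cv2.imwrite(f'pics/full_{n}.png',p[:,:,::-1]); a=cv2.resize(p[v0:v0+h,u0:u0+w,::-1],None,fx=f,fy=f,interpolation=cv2.INTER_CUBIC)
    def dr(X,c):
        u=((proj(n,X)-[u0,v0]+.5)*f-.5); cv2.polylines(a,[u.astype(int)],True,c,1)
    dr(D2W([[28,-16,5],[28,16,5],[-28,16,5],[-28,-16,5]]),(255,0,255))
    z=.0165 # underside
    c=o+[-.002,0,0]; dr(np.array([c+m@np.array([i*.026,j*.014,0])+[0,0,z+.008] for i,j in((1,1),(1,-1),(-1,-1),(-1,1))]),(0,255,0))
    cv2.imwrite(f'pics/h1_{n}.png',a)
```

```text
t 5.55 pos [ 0.5947 -0.0449  0.1436] yaw(jaw) 1.457 q6 -1.55 z-axis [-0.006  0.    -1.   ] | tx -0.0019 ty 0.0032 tz -0.0014 spin -0.005 dist 0.004 F [-0.6 -0.7 -1. ] open 0.0274
```

View pics/h1_scene.png

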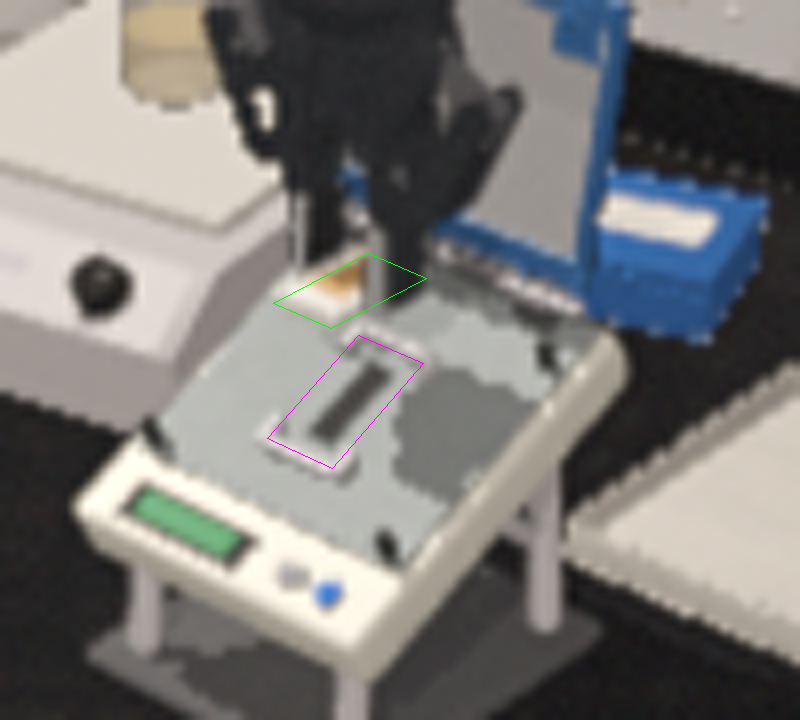

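View pics/h1_top.png

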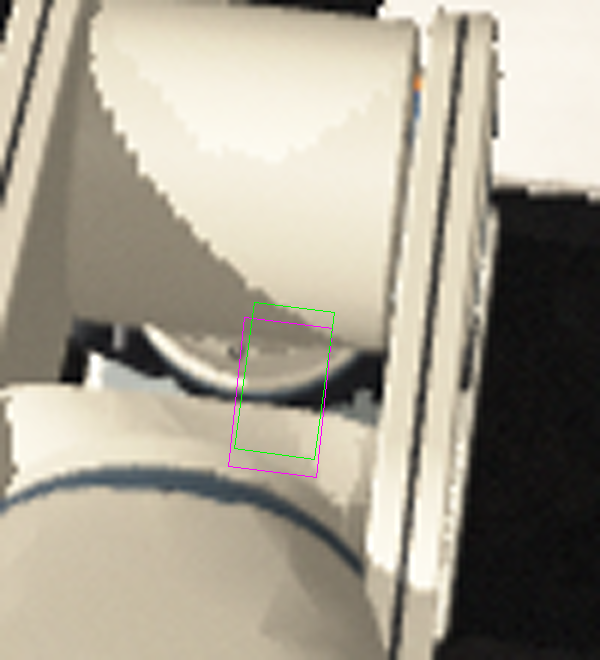

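Run:
```python
from h import *
p,d=manip.camera('scene')
plan([.597,-.042,.145],np.pi/2-.109)
u0,v0,w,h,f=265,165,50,44,16
a=cv2.resize(p[v0:v0+h,u0:u0+w,::-1],None,fx=f,fy=f,interpolation=cv2.INTER_CUBIC)
s=manip.get_state(); m=R.from_quat(s['tcp_rot']).as_matrix(); o=np.array(s['tool_pos'])
def dr(X,c):
    u=((proj('scene',X)-[u0,v0]+.5)*f-.5); cv2.polylines(a,[u.astype(int)],True,c,1)
dr(D2W([[28,-16,5],[28,16,5],[-28,16,5],[-28,-16,5]]),(255,0,255))
c=o+[-.002,0,0]
for z in(.0165,.0245): dr(np.array([c+m@np.array([i*.026,j*.014,0])+[0,0,z] for i,j in((1,1),(1,-1),(-1,-1),(-1,1))]),(0,255,0))
cv2.imwrite('pics/h2.png',a)
```

```text
t 5.70 pos [ 0.5973 -0.0449  0.1467] yaw(jaw) 1.457 q6 -1.55 z-axis [ 0. -0. -1.] | tx 0.0006 ty 0.0028 tz 0.0017 spin -0.005 dist 0.003 F [ 1.3 -0.9 -0.5] open 0.0275
```

View pics/h2.png

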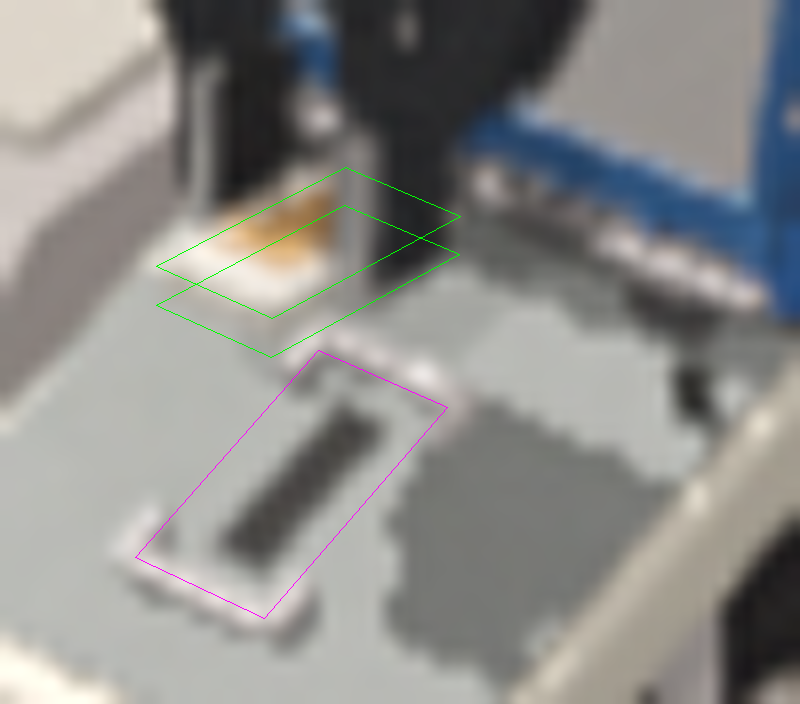

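>>> apply_moves:
  steps:
    - {"tx":0.0005,"ty":0.0028,"tz":0.015,"spin":-0.005}
    - {"tx":0.0005,"ty":0.0028,"tz":0.03,"spin":-0.005}
    - {"tx":0.0005,"ty":0.0028,"tz":0.034,"spin":-0.005}
    - {"tx":0.0005,"ty":0.0028,"tz":0.034,"spin":-0.005}
    - {"tx":0.0005,"ty":0.0028,"tz":0.034,"spin":-0.005}

```text
t: 6.12
tool_pos: [0.5974, -0.0415, 0.113]
tcp_rot: [0.054, 0.999, -0.0, 0.0]
contact_force: [0.5, 0.3, 0.1]
opening: 0.0272
```

```bash
cat > zoom.py <<'E'
from h import *
import sys
n,name,u0,v0,w,h,f=sys.argv[1],sys.argv[2],*map(int,sys.argv[3:8])
p,d=manip.camera(n)
a=cv2.resize(p[v0:v0+h,u0:u0+w,::-1],None,fx=f,fy=f,interpolation=cv2.INTER_CUBIC); cv2.imwrite(f'pics/{name}.png',a); np.save('last_'+n,d); np.save('lastp_'+n,p)
E
python3 zoom.py scene i1 265 165 50 44 16; python3 -c "
from h import *
plan([.5968,-.0421,.109],np.pi/2-.109)"
```

```text
t 6.17 pos [ 0.5976 -0.0414  0.1132] yaw(jaw) 1.463 q6 -1.55 z-axis [ 0.001 -0.    -1.   ] | tx 0.0007 ty -0.0008 tz 0.0042 spin 0.001 dist 0.004 F [ 0.9  0.3 -0.1] open 0.0275
```

View pics/i1.png

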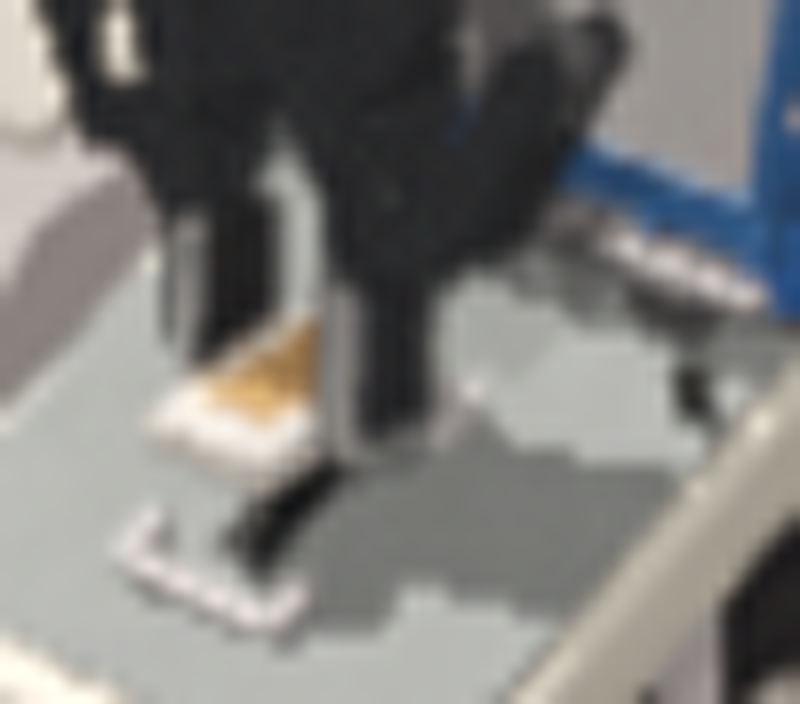

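>>> apply_moves:
  steps:
    - {"tx":0.0007,"ty":-0.0008,"tz":0.002,"spin":0}
    - {"tx":0.0007,"ty":-0.0008,"tz":0.004,"spin":0}
    - {"tx":0.0007,"ty":-0.0008,"tz":0.004,"spin":0}
    - {"tx":0.0007,"ty":-0.0008,"tz":0.004,"spin":0}

```text
t: 6.5
tool_pos: [0.5971, -0.042, 0.1094]
tcp_rot: [0.054, 0.999, -0.0, 0.001]
contact_force: [-1.1, 0.5, 4.7]
opening: 0.0275
```

>>> apply_moves:
  steps:
    - {"tx":0,"ty":0,"tz":0.001,"spin":0}
    - {"tx":0,"ty":0,"tz":0.002,"spin":0}
    - {"tx":0,"ty":0,"tz":0.003,"spin":0}
    - {"tx":0,"ty":0,"tz":0.003,"spin":0}

```text
t: 6.83
tool_pos: [0.5971, -0.042, 0.1065]
tcp_rot: [0.054, 0.999, -0.0, 0.001]
contact_force: [-2.0, 1.4, 6.1]
opening: 0.0272
```

```bash
python3 zoom.py scene i2 265 165 50 44 16
```

```text
(no output)
```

View pics/i2.png

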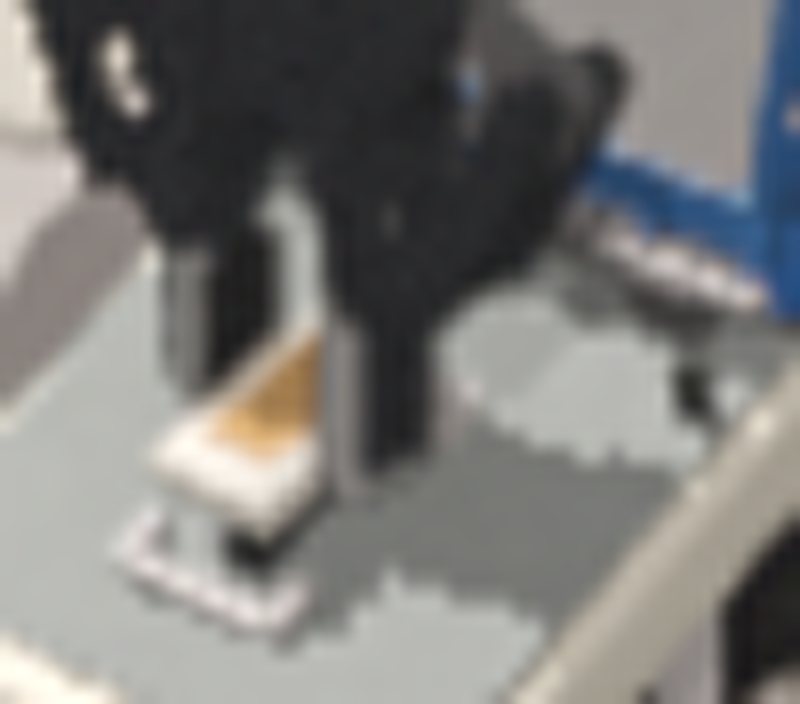

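>>> apply_moves:
  steps:
    - {"tx":0,"ty":0,"tz":0.001,"spin":0}
    - {"tx":0,"ty":0,"tz":0.002,"spin":0}
    - {"tx":0,"ty":0,"tz":0.003,"spin":0}
    - {"tx":0,"ty":0,"tz":0.003,"spin":0}

```text
t: 7.22
tool_pos: [0.5973, -0.042, 0.1036]
tcp_rot: [0.054, 0.999, -0.0, 0.001]
contact_force: [-1.5, 0.9, 7.6]
opening: 0.0272
```

>>> apply_moves:
  steps:
    - {"tx":0,"ty":0,"tz":0.001,"spin":0}
    - {"tx":0,"ty":0,"tz":0.002,"spin":0}
    - {"tx":0,"ty":0,"tz":0.002,"spin":0}

```text
t: 7.47
tool_pos: [0.5974, -0.0421, 0.1024]
tcp_rot: [0.054, 0.999, -0.0, 0.001]
contact_force: [-4.6, 0.8, 12.7]
opening: 0.027
```

```bash
python3 zoom.py scene i3 265 165 50 44 16
```

```text
(no output)
```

View pics/i3.png

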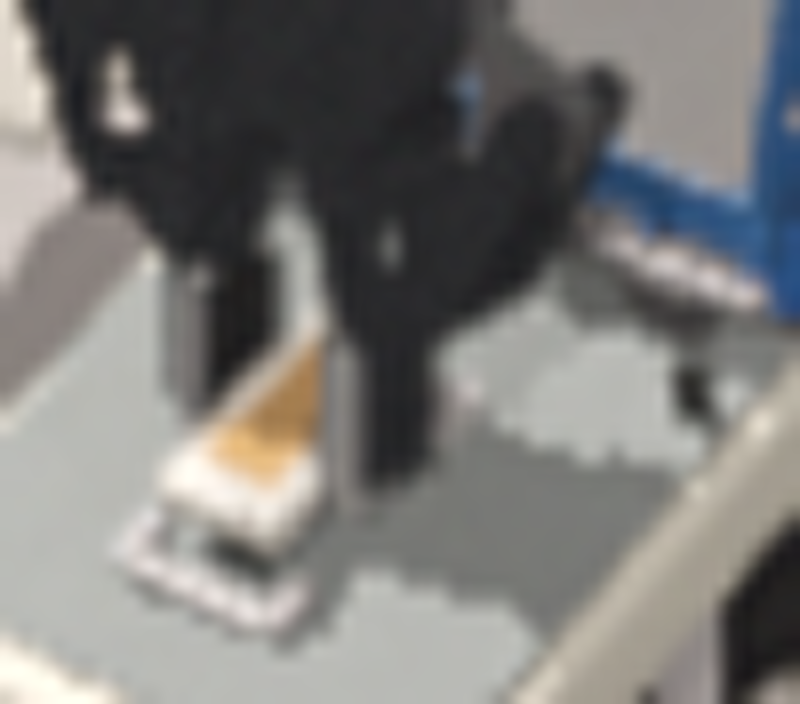

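>>> apply_moves:
  steps:
    - {"tx":0,"ty":0,"tz":-0.001,"spin":0}
    - {"tx":0,"ty":0,"tz":-0.002,"spin":0}
    - {"tx":0,"ty":0,"tz":-0.002,"spin":0}
    - {"tx":0,"ty":0,"tz":-0.002,"spin":0}
  jaw: 0.036

```text
t: 7.85
tool_pos: [0.5962, -0.0419, 0.1022]
tcp_rot: [0.054, 0.999, -0.0, -0.0]
contact_force: [0.2, 0.3, 0.0]
opening: 0.0358
```

```bash
python3 zoom.py scene i4 265 165 50 44 16
```

```text
(no output)
```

View pics/i4.png

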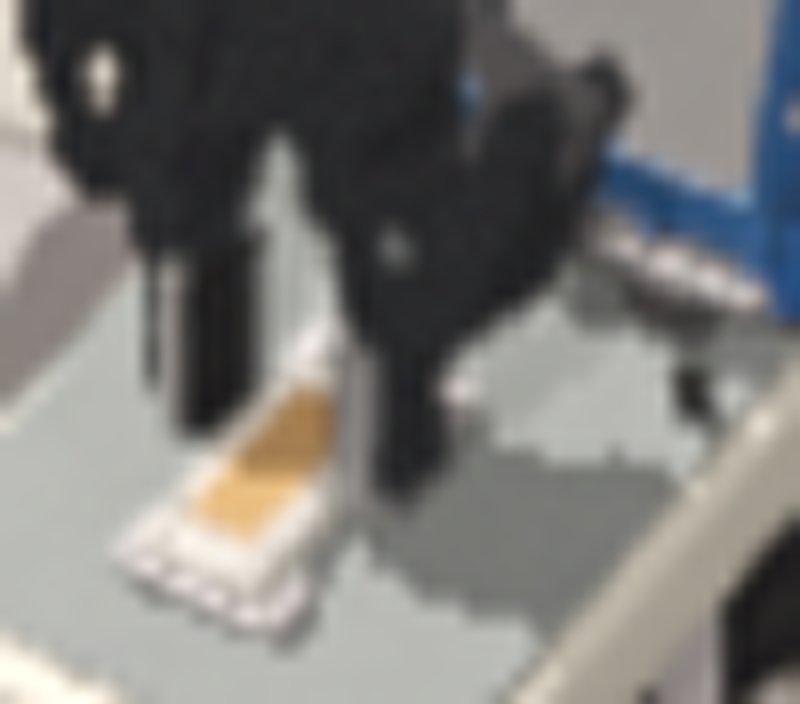

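>>> apply_moves:
  steps:
    - {"tx":0,"ty":0,"tz":0,"spin":0}
    - {"tx":0,"ty":0,"tz":-0.01,"spin":0}
    - {"tx":0,"ty":0,"tz":-0.03,"spin":0}
    - {"tx":0.03,"ty":0,"tz":-0.07,"spin":0}
    - {"tx":0.06,"ty":0,"tz":-0.11,"spin":0}
    - {"tx":0.09,"ty":0,"tz":-0.14,"spin":0}
    - {"tx":0.12,"ty":0,"tz":-0.17,"spin":0}
    - {"tx":0.14,"ty":0,"tz":-0.2,"spin":0}
    - {"tx":0.14,"ty":0,"tz":-0.2,"spin":0}
  jaw: 0.046

```text
t: 8.65
tool_pos: [0.4558, -0.0266, 0.3071]
tcp_rot: [0.054, 0.999, -0.0, 0.003]
contact_force: [1.3, -0.4, 0.8]
opening: 0.0458
```

```bash
python3 zoom.py scene i5 265 165 50 44 16;python3 zoom.py top i6 215 110 100 110 6; python3 -c "
from h import *
plan([.70,-.05,.32],np.pi/2-.109)"
```

```text
t 8.75 pos [ 0.4575 -0.0268  0.3052] yaw(jaw) 1.463 q6 -1.55 z-axis [ 0.006 -0.001 -1.   ] | tx -0.2436 ty 0.0030 tz -0.0134 spin 0.001 dist 0.244 F [-0.1 -0.7 -0.5] open 0.0461
```

View pics/i5.png

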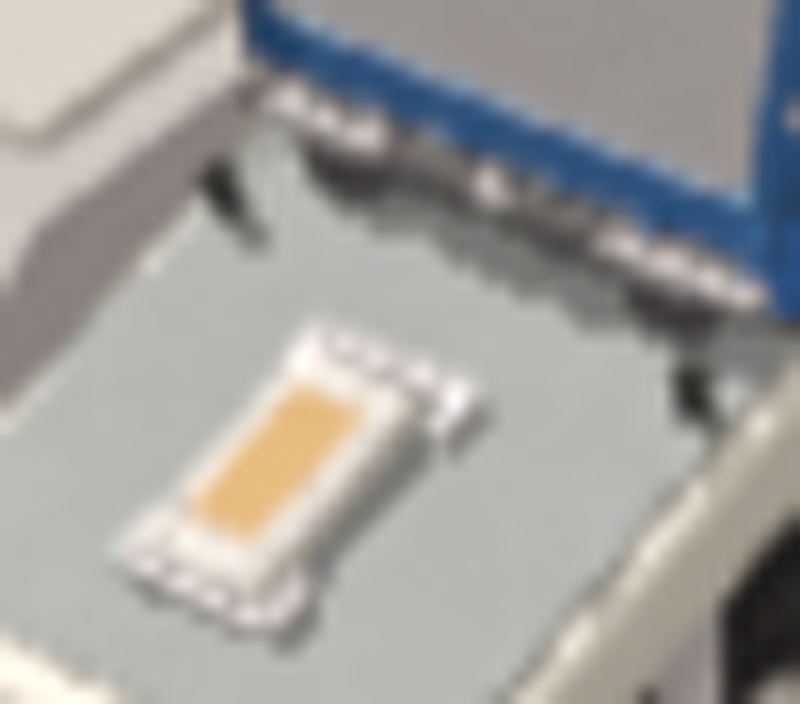

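View pics/i6.png

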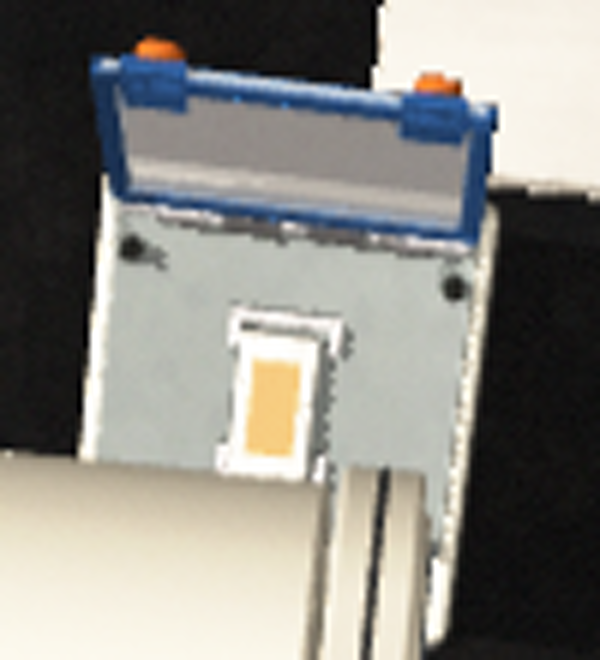

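Run:
```python
from h import *
r,t=deck()
for n in('scene','top'):
    d=np.load(f'last_{n}.npy');p=np.load(f'lastp_{n}.npy').astype(int); C=cloud(n,d); D=r.inv().apply((C-t).reshape(-1,3)).reshape(C.shape)
    box=(abs(D[...,0])<.036)&(abs(D[...,1])<.03)&(abs(D[...,2])<.03)
    dk=(abs(D[...,0])<.045)&(abs(D[...,1])<.05)&(abs(D[...,1])>.025)&(abs(D[...,2])<.008); 
    fd=np.linalg.lstsq(np.c_[D[dk][:,:2],np.ones(dk.sum())],D[dk][:,2],rcond=None)[0]
    tan=box&(p[...,0]-p[...,2]>60); q=D[tan]; f=np.linalg.lstsq(np.c_[q[:,:2],np.ones(len(q))],q[:,2],rcond=None)[0]
    print(n,'deck fit',fd.round(4),'coating n',len(q),'mean',q.mean(0).round(4),'fit',f.round(4))
    wh=box&(abs(D[...,0])<.016)&(abs(D[...,1])<.02)&(D[...,2]>.005); q=D[wh]; f=np.linalg.lstsq(np.c_[q[:,:2],np.ones(len(q))],q[:,2],rcond=None)[0]; print('  all',len(q),q.mean(0).round(4),f.round(4))
    # coating orientation by minAreaRect, ray onto deck plane z=9mm
    K,Rm,tt=cal(n); o=-tt@Rm
    v,u=np.nonzero(tan); rr=np.c_[u,v,np.ones(len(u))]@np.linalg.inv(K).T@Rm
    nn=r.as_matrix()[:,2]; P0=t+nn*.008; s=((P0-o)@nn)/(rr@nn); X=r.inv().apply(o+rr*s[:,None]-t)[:,:2]*1000
    print('  centroid on plane',X.mean(0).round(1),cv2.minAreaRect(X.astype(np.float32)))
```

```text
scene deck fit [ 0.0033 -0.0012  0.0018] coating n 46 mean [-0.0004  0.0014  0.0107] fit [ 0.0306 -0.1179  0.0109]
  all 82 [-0.0006 -0.0016  0.0103] [0.0199 0.0043 0.0104]
  centroid on plane [1.  3.5] ((1.1126689910888672, 3.7902474403381348), (16.128934860229492, 32.90378189086914), 88.39994049072266)
top deck fit [0.0047 0.0046 0.0016] coating n 125 mean [-0.0026  0.0022  0.0105] fit [ 0.0059 -0.0751  0.0107]
  all 187 [0.0003 0.0019 0.0104] [-0.0096 -0.0179  0.0105]
  centroid on plane [-3.3  2.3] ((-3.264523506164551, 2.2859344482421875), (33.75857162475586, 17.36231231689453), 5.759981155395508)
```

Slide is in the nest: top 8.9 mm above the deck fit, centre about (-3,+2) mm, aligned with the lips. I'll plan the cover-closing path.

Run:
```python
from h import *
c,s=np.cos(np.deg2rad(24)),np.sin(np.deg2rad(24))
def w(x,z): return x*c-z*s, 115+x*s+z*c
def V(a,d,h=3): return w(67-d*np.cos(a)+h*np.sin(a),14+d*np.sin(a)+h*np.cos(a))
print('edge',V(2.13,118))
for a in np.r_[np.linspace(2.13,.42,13)]:
    x,z=V(a,92); print('a %.2f near  TCPh %.1f TCPz %.1f'%(a,x+11,z-16.5))
for a in [.42,.3,.2,.1,0]:
    x,z=V(a,70); print('a %.2f far  TCPh %.1f TCPz %.1f'%(a,x-11,z-16.5))
st=manip.get_state(); q=np.load('deck.npy'); p=st['tool_pos']; u=np.array([np.cos(q[2]),np.sin(q[2])]); n=np.array([-u[1],u[0]])
print('now h',(p[:2]-q[:2])@u*1e3,'lat',(p[:2]-q[:2])@n*1e3,'z',p[2]*1e3)
```

```text
edge (np.float64(74.98776544762809), np.float64(271.46153337750525))
a 2.13 near  TCPh 82.4 TCPz 229.2
a 1.99 near  TCPh 69.3 TCPz 230.5
a 1.84 near  TCPh 56.2 TCPz 230.0
a 1.70 near  TCPh 43.3 TCPz 227.6
a 1.56 near  TCPh 30.9 TCPz 223.4
a 1.42 near  TCPh 19.2 TCPz 217.5
a 1.27 near  TCPh 8.5 TCPz 210.0
a 1.13 near  TCPh -1.1 TCPz 201.0
a 0.99 near  TCPh -9.3 TCPz 190.8
a 0.85 near  TCPh -15.9 TCPz 179.5
a 0.71 near  TCPh -20.9 TCPz 167.4
a 0.56 near  TCPh -24.1 TCPz 154.7
a 0.42 near  TCPh -25.5 TCPz 141.6
a 0.42 far  TCPh -25.5 TCPz 141.6
a 0.30 far  TCPh -25.3 TCPz 133.2
a 0.20 far  TCPh -24.5 TCPz 126.3
a 0.10 far  TCPh -22.9 TCPz 119.4
a 0.00 far  TCPh -20.7 TCPz 112.8
now h -140.0800605157399 lat 0.2460104630340792 z 305.15323174364306
```

>>> apply_moves:
  steps:
    - {"tx":-0.03,"ty":0,"tz":-0.015,"spin":0}
    - {"tx":-0.07,"ty":0,"tz":-0.015,"spin":0}
    - {"tx":-0.11,"ty":0,"tz":-0.015,"spin":0}
    - {"tx":-0.15,"ty":0,"tz":-0.015,"spin":0}
    - {"tx":-0.19,"ty":0,"tz":-0.015,"spin":0}
    - {"tx":-0.225,"ty":0,"tz":-0.015,"spin":0}
    - {"tx":-0.245,"ty":0,"tz":-0.015,"spin":0}
    - {"tx":-0.245,"ty":0,"tz":-0.015,"spin":0}
    - {"tx":-0.245,"ty":0,"tz":-0.015,"spin":0}
  jaw: 0

```text
t: 9.5
tool_pos: [0.7012, -0.0533, 0.3136]
tcp_rot: [0.054, 0.999, 0.0, -0.002]
contact_force: [-0.1, -0.1, 0.4]
opening: 0.0002
```

```bash
cat >> h.py <<'E'
def hz():
    st=manip.get_state(); q=np.load('deck.npy'); p=st['tool_pos']; u=np.array([np.cos(q[2]),np.sin(q[2])]); n=np.array([-u[1],u[0]])
    print('h %.1f lat %.1f z %.1f t %.2f'%((p[:2]-q[:2])@u*1e3,(p[:2]-q[:2])@n*1e3,p[2]*1e3,st['t']),'F',np.round(st['contact_force'],1),'open',round(st['opening'],4))
E
python3 -c "
from h import *
hz()"; python3 zoom.py scene k1 240 100 110 90 7
```

```text
h 105.0 lat 0.4 z 313.6 t 9.50 F [-0.1 -0.1  0.4] open 0.0002
```

View pics/k1.png

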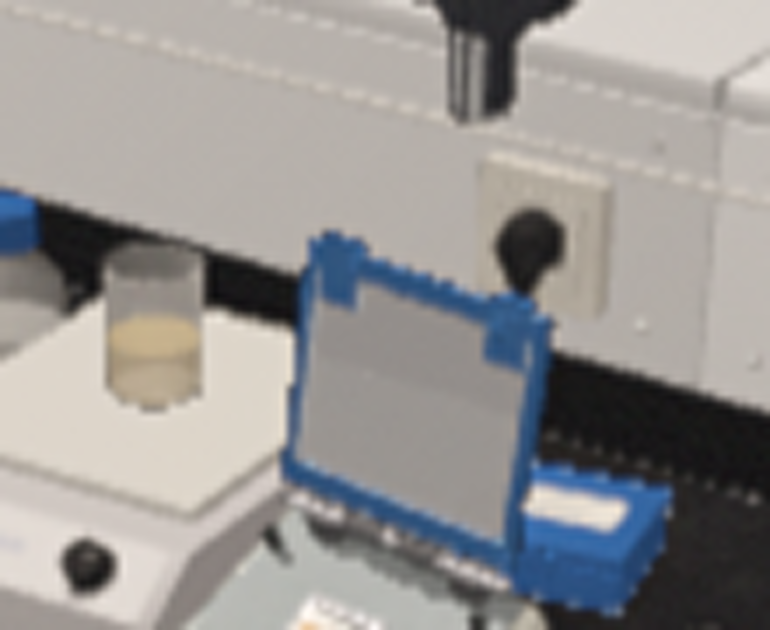

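>>> apply_moves:
  steps:
    - {"tx":0,"ty":0,"tz":0.03,"spin":0}
    - {"tx":0,"ty":0,"tz":0.06,"spin":0}
    - {"tx":0,"ty":0,"tz":0.082,"spin":0}
    - {"tx":0,"ty":0,"tz":0.082,"spin":0}

```text
t: 9.88
tool_pos: [0.6964, -0.0528, 0.2293]
tcp_rot: [0.054, 0.999, 0.0, -0.005]
contact_force: [-0.6, -1.0, -1.2]
opening: 0.0
```

```bash
python3 -c "
from h import *
hz()"; python3 zoom.py scene k2 240 100 110 90 7
```

```text
h 100.2 lat 0.4 z 229.3 t 9.88 F [-0.6 -1.  -1.2] open 0.0
```

View pics/k2.png

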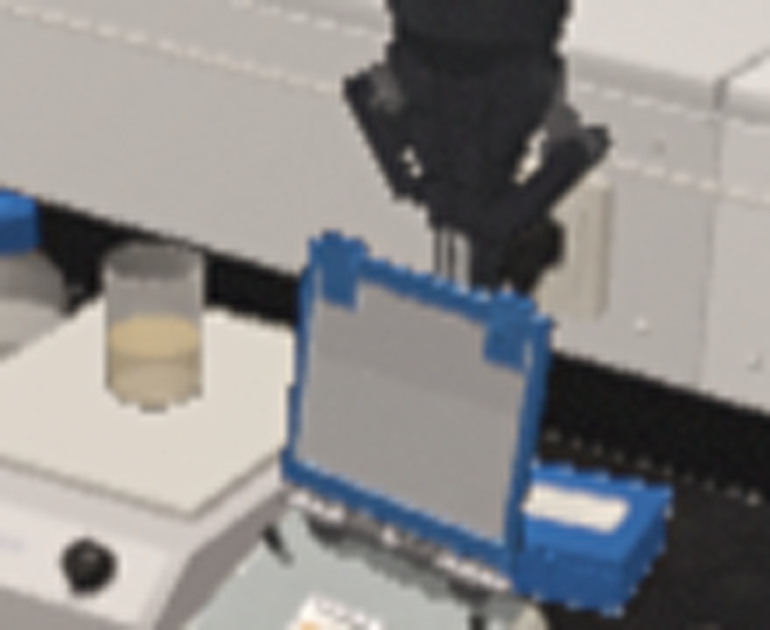

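>>> apply_moves:
  steps:
    - {"tx":0.01,"ty":0,"tz":0,"spin":0}
    - {"tx":0.019,"ty":0,"tz":0,"spin":0}
    - {"tx":0.027,"ty":0,"tz":0,"spin":0}
    - {"tx":0.035,"ty":0,"tz":0,"spin":0}
    - {"tx":0.042,"ty":0,"tz":0,"spin":0}
    - {"tx":0.049,"ty":0,"tz":0.001,"spin":0}

```text
t: 10.43
tool_pos: [0.6517, -0.0479, 0.2354]
tcp_rot: [0.054, 0.999, -0.0, 0.001]
contact_force: [1.4, -0.0, 0.4]
opening: 0.0001
```

```bash
python3 -c "
from h import *
hz()"; python3 zoom.py scene k3 240 100 110 90 7
```

```text
h 55.2 lat 0.4 z 235.4 t 10.43 F [ 1.4 -0.   0.4] open 0.0001
```

View pics/k3.png

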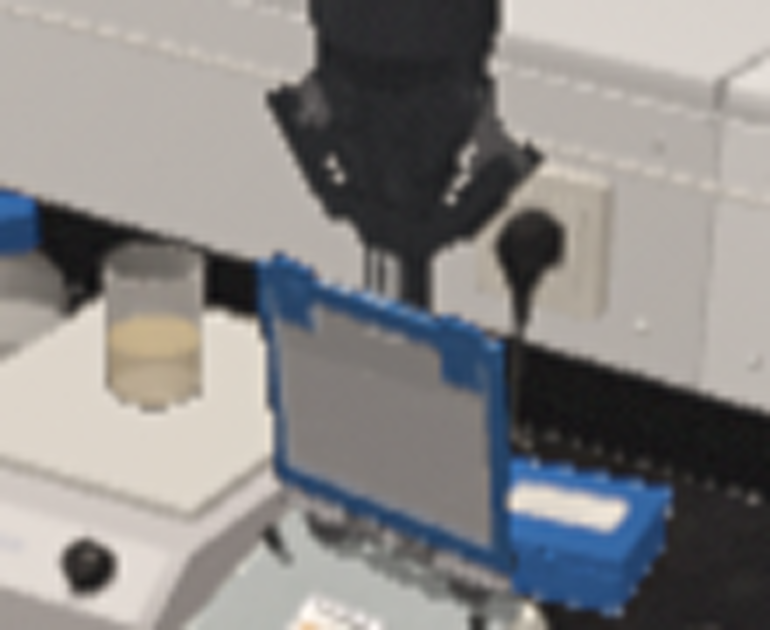

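>>> apply_moves:
  steps:
    - {"tx":0.012,"ty":0,"tz":0.005,"spin":0}
    - {"tx":0.024,"ty":0,"tz":0.01,"spin":0}
    - {"tx":0.036,"ty":0,"tz":0.016,"spin":0}
    - {"tx":0.047,"ty":0,"tz":0.024,"spin":0}
    - {"tx":0.056,"ty":0,"tz":0.033,"spin":0}
    - {"tx":0.064,"ty":0,"tz":0.043,"spin":0}

```text
t: 10.98
tool_pos: [0.5875, -0.0409, 0.1911]
tcp_rot: [0.054, 0.999, -0.0, -0.0]
contact_force: [1.2, 0.3, 0.7]
opening: 0.0001
```

```bash
python3 -c "
from h import *
hz()"; python3 zoom.py scene k4 230 110 110 90 7
```

```text
h -9.3 lat 0.3 z 191.1 t 10.98 F [1.2 0.3 0.7] open 0.0001
```

View pics/k4.png

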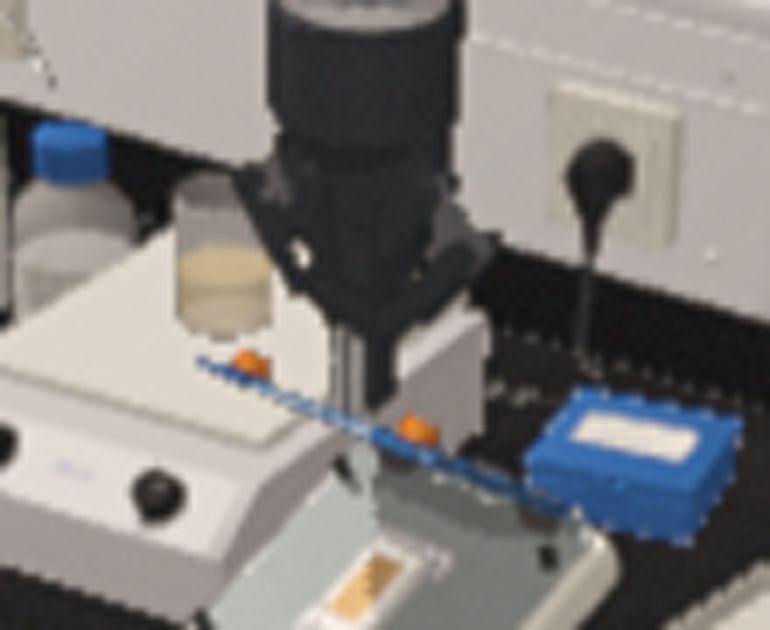

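>>> apply_moves:
  steps:
    - {"tx":0.007,"ty":0,"tz":0.012,"spin":0}
    - {"tx":0.012,"ty":0,"tz":0.024,"spin":0}
    - {"tx":0.015,"ty":0,"tz":0.036,"spin":0}
    - {"tx":0.016,"ty":0,"tz":0.048,"spin":0}
    - {"tx":0.016,"ty":0,"tz":0.057,"spin":0}
    - {"tx":0.015,"ty":0,"tz":0.065,"spin":0}
    - {"tx":0.014,"ty":0,"tz":0.07,"spin":0}
    - {"tx":0.014,"ty":0,"tz":0.072,"spin":0}

```text
t: 11.7
tool_pos: [0.5746, -0.0396, 0.1183]
tcp_rot: [0.054, 0.999, -0.0, -0.0]
contact_force: [-0.6, -0.4, 0.4]
opening: -0.0002
```

```bash
python3 -c "
from h import *
hz()"; python3 zoom.py scene k5 230 130 110 90 7
```

```text
h -22.4 lat 0.3 z 118.3 t 11.70 F [-0.6 -0.4  0.4] open -0.0002
```

View pics/k5.png

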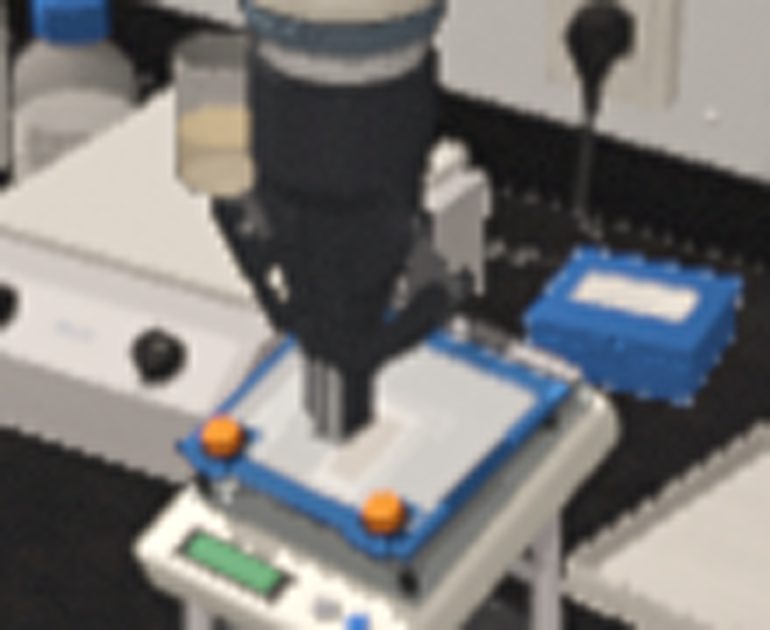

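Almost shut. Creeping down with the force watched.

>>> apply_moves:
  steps:
    - {"tx":-0.001,"ty":0,"tz":0.003,"spin":0}
    - {"tx":-0.002,"ty":0,"tz":0.005,"spin":0}
    - {"tx":-0.002,"ty":0,"tz":0.006,"spin":0}
    - {"tx":-0.002,"ty":0,"tz":0.006,"spin":0}

```text
t: 12.08
tool_pos: [0.5766, -0.0398, 0.1132]
tcp_rot: [0.054, 0.999, -0.0, 0.0]
contact_force: [-0.2, -0.9, 0.3]
opening: 0.0001
```

>>> apply_moves:
  steps:
    - {"tx":0,"ty":0,"tz":0.002,"spin":0}
    - {"tx":0,"ty":0,"tz":0.003,"spin":0}
    - {"tx":0,"ty":0,"tz":0.003,"spin":0}

```text
t: 12.33
tool_pos: [0.577, -0.0398, 0.1114]
tcp_rot: [0.054, 0.999, -0.0, 0.001]
contact_force: [-2.6, 0.5, 9.2]
opening: -0.0003
```

```bash
python3 -c "
from h import *
hz()"; python3 zoom.py scene k6 240 150 90 70 8
```

```text
h -19.9 lat 0.3 z 111.4 t 12.33 F [-2.6  0.5  9.2] open -0.0003
```

View pics/k6.png

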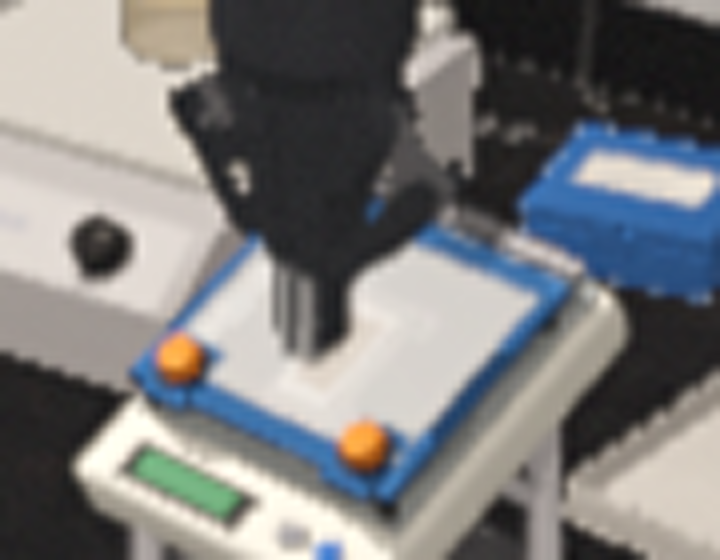

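>>> apply_moves:
  steps:
    - {"tx":0,"ty":0,"tz":0.001,"spin":0}
    - {"tx":0,"ty":0,"tz":0.001,"spin":0}
    - {"tx":0,"ty":0,"tz":-0.01,"spin":0}
    - {"tx":0.005,"ty":0.005,"tz":-0.03,"spin":0}
    - {"tx":0.036,"ty":0.0447,"tz":-0.03,"spin":0}
    - {"tx":0.036,"ty":0.0447,"tz":-0.03,"spin":0}
    - {"tx":0.036,"ty":0.0447,"tz":-0.03,"spin":0}
    - {"tx":0.036,"ty":0.0447,"tz":-0.03,"spin":0}

```text
t: 13.05
tool_pos: [0.5455, 0.0088, 0.1405]
tcp_rot: [0.053, 0.999, -0.0, 0.0]
contact_force: [0.7, -0.7, -0.3]
opening: -0.0
```

```bash
python3 -c "
from h import *
hz()"; python3 zoom.py scene k7 240 150 90 70 8
python3 - <<'E'
from h import *
a=cv2.imread('pics/k7.png')
for X in ([-39,45,27],[-39,-45,27]):
    u=((proj('scene',D2W(X))-[240,150]+.5)*8-.5)[0]; cv2.circle(a,(int(u[0]),int(u[1])),3,(255,0,0),-1)
for q in ([67,65,17],[67,-65,17],[-51,-65,17],[-51,65,17]),:
    u=((proj('scene',D2W(np.array(q)))-[240,150]+.5)*8-.5); cv2.polylines(a,[u.astype(int)],True,(0,0,255),1)
cv2.imwrite('pics/k7.png',a)
E
```

```text
h -56.5 lat 45.3 z 140.5 t 13.05 F [ 0.7 -0.7 -0.3] open -0.0
```

View pics/k7.png

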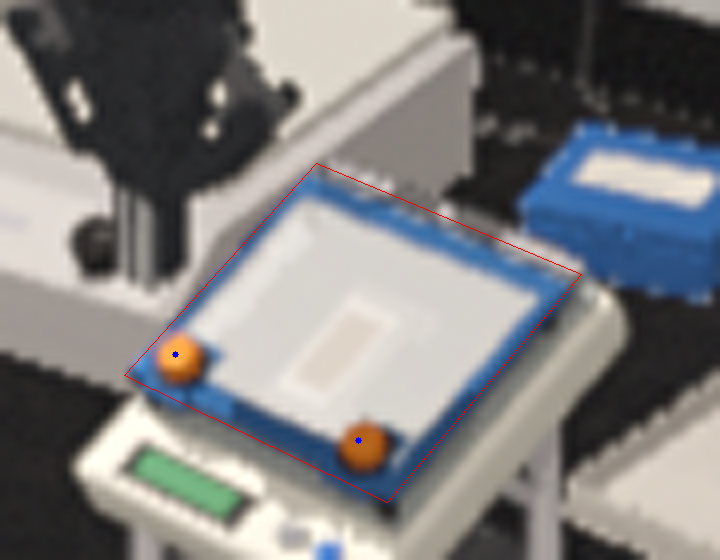

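>>> apply_moves:
  steps:
    - {"tx":0,"ty":0,"tz":0.02,"spin":0}
    - {"tx":0,"ty":0,"tz":0.029,"spin":0}
    - {"tx":0,"ty":0,"tz":0.031,"spin":0}
    - {"tx":-0.001,"ty":0,"tz":0.033,"spin":0}
    - {"tx":-0.002,"ty":0,"tz":0.035,"spin":0}
    - {"tx":-0.002,"ty":0,"tz":0.035,"spin":0}

```text
t: 13.6
tool_pos: [0.5468, 0.008, 0.105]
tcp_rot: [0.054, 0.999, -0.0, -0.001]
contact_force: [-2.6, 0.1, 1.7]
opening: 0.0001
```

```bash
python3 -c "
from h import *
hz()"; python3 zoom.py scene k8 240 150 90 70 8
```

```text
h -55.2 lat 44.6 z 105.0 t 13.60 F [-2.6  0.1  1.7] open 0.0001
```

View pics/k8.png

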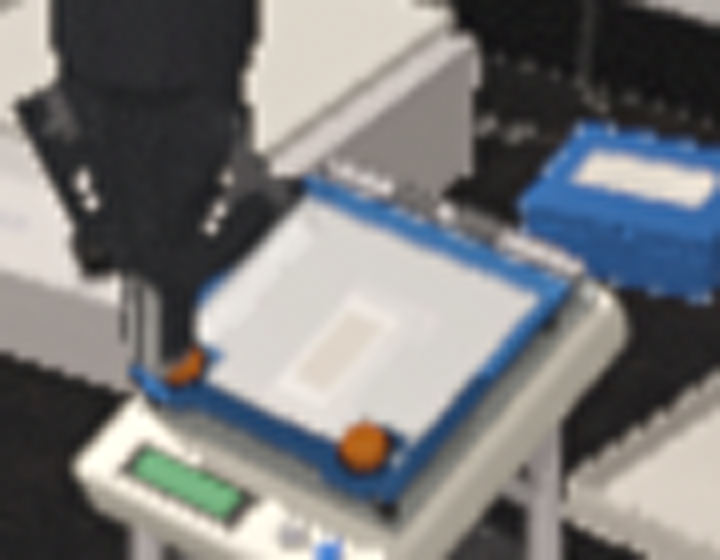

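Run:
```python
from h import *
s=manip.get_state(); m=R.from_quat(s['tcp_rot']).as_matrix(); o=np.array(s['tool_pos'])
P=lambda X:((proj('scene',X)-[240,150]+.5)*8-.5)[0]
a=cv2.imread('pics/k8.png')
f=lambda q:P(o+m@np.array(q)+[0,0,.0165])
for q in ([.011,0,0],[-.011,0,0],[.011,-.014,0],[-.011,-.014,0],[.011,.014,0],[-.011,.014,0]):
    u=f(q)+[5,4]; print(q,u.round()); cv2.circle(a,(int(u[0]),int(u[1])),3,(0,255,0),-1)
for z in (20,24,28):
    u=P(D2W([-39,45,z])[0])+[5,4]; print('btn',z,u.round()); cv2.circle(a,(int(u[0]),int(u[1])),3,(255,0,0),-1)
cv2.imwrite('pics/k8b.png',a[200:460,60:400].repeat(2,0).repeat(2,1))
```

```text
[0.011, 0, 0] [145. 383.]
[-0.011, 0, 0] [186. 361.]
[0.011, -0.014, 0] [173. 396.]
[-0.011, -0.014, 0] [214. 374.]
[0.011, 0.014, 0] [118. 370.]
[-0.011, 0.014, 0] [159. 348.]
btn 20 [186. 371.]
btn 24 [182. 364.]
btn 28 [179. 357.]
```

View pics/k8b.png

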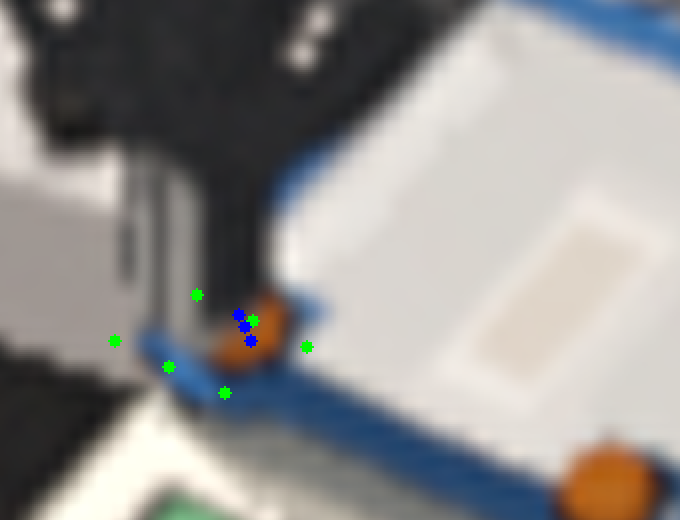

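>>> apply_moves:
  steps:
    - {"tx":-0.001,"ty":0,"tz":0.002,"spin":0}
    - {"tx":-0.0015,"ty":0,"tz":0.003,"spin":0}
    - {"tx":-0.0015,"ty":0,"tz":0.004,"spin":0}

```text
t: 13.9
tool_pos: [0.549, 0.0081, 0.1016]
tcp_rot: [0.054, 0.999, -0.0, 0.0]
contact_force: [-4.6, -1.0, 5.1]
opening: 0.0001
```

>>> apply_moves:
  steps:
    - {"tx":0,"ty":0,"tz":0.001,"spin":0}
    - {"tx":0,"ty":0,"tz":0.002,"spin":0}

```text
t: 14.07
tool_pos: [0.5496, 0.008, 0.1002]
tcp_rot: [0.054, 0.999, -0.0, 0.001]
contact_force: [-7.2, -1.4, 17.2]
opening: 0.0001
```

>>> apply_moves:
  steps:
    - {"tx":0,"ty":0,"tz":0.0015,"spin":0}
    - {"tx":0,"ty":0,"tz":0.0015,"spin":0}

```text
t: 14.23
tool_pos: [0.5497, 0.008, 0.0999]
tcp_rot: [0.054, 0.999, -0.0, 0.001]
contact_force: [-8.6, -2.1, 21.3]
opening: 0.0
```

>>> apply_moves:
  steps:
    - {"tx":0.002,"ty":0,"tz":-0.01,"spin":0}
    - {"tx":0.002,"ty":0,"tz":-0.04,"spin":0}
    - {"tx":0.05,"ty":0,"tz":-0.06,"spin":0}
    - {"tx":0.09,"ty":0,"tz":-0.06,"spin":0}
    - {"tx":0.09,"ty":0,"tz":-0.06,"spin":0}

```text
t: 14.65
tool_pos: [0.4544, 0.0183, 0.1582]
tcp_rot: [0.054, 0.999, 0.0, -0.001]
contact_force: [-2.1, 0.1, -1.0]
opening: -0.0002
```

```bash
python3 -c "
from h import *
hz()"; python3 zoom.py scene k9 250 165 75 60 10
```

```text
h -148.1 lat 44.8 z 158.2 t 14.65 F [-2.1  0.1 -1. ] open -0.0002
```

View pics/k9.png

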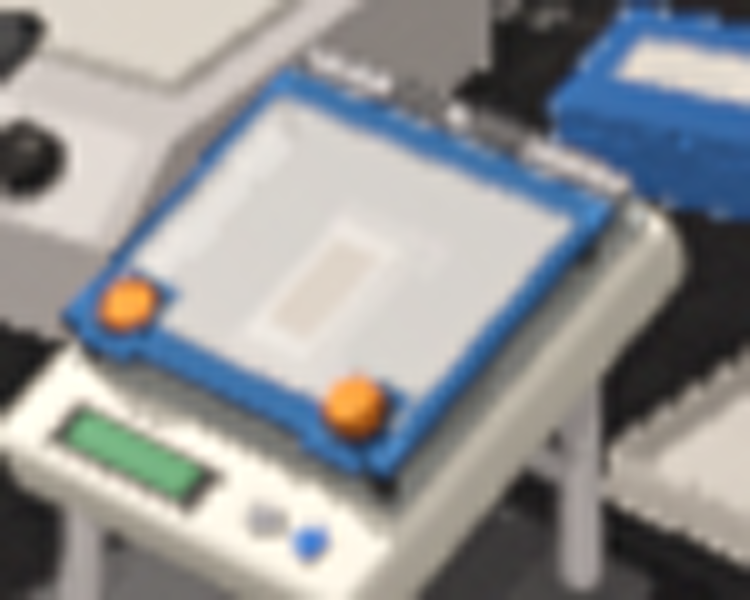

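Left is visibly down. Now the right one, the same way.

>>> apply_moves:
  steps:
    - {"tx":0,"ty":-0.04,"tz":0,"spin":0}
    - {"tx":0,"ty":-0.08,"tz":0,"spin":0}
    - {"tx":-0.03,"ty":-0.09,"tz":0,"spin":0}
    - {"tx":-0.07,"ty":-0.09,"tz":0.01,"spin":0}
    - {"tx":-0.0915,"ty":-0.09,"tz":0.018,"spin":0}
    - {"tx":-0.0915,"ty":-0.09,"tz":0.018,"spin":0}
    - {"tx":-0.0915,"ty":-0.09,"tz":0.018,"spin":0}
    - {"tx":-0.0915,"ty":-0.09,"tz":0.018,"spin":0}

```text
t: 15.37
tool_pos: [0.5406, -0.0814, 0.1394]
tcp_rot: [0.054, 0.999, 0.0, -0.0]
contact_force: [-0.1, 0.0, -0.5]
opening: 0.0003
```

```bash
python3 -c "
from h import *
hz()"; python3 zoom.py scene l1 250 165 75 60 10
```

```text
h -51.6 lat -45.0 z 139.4 t 15.37 F [-0.1  0.  -0.5] open 0.0003
```

View pics/l1.png

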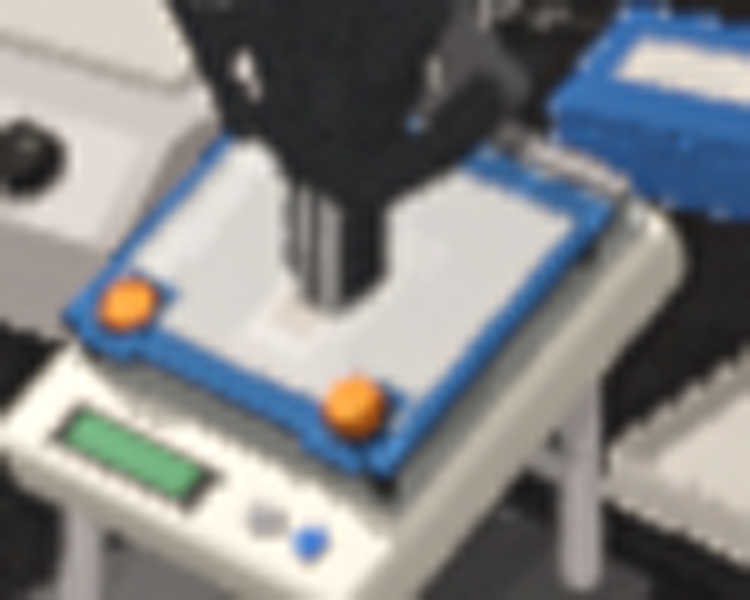

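>>> apply_moves:
  steps:
    - {"tx":0.005,"ty":0,"tz":0.01,"spin":0}
    - {"tx":0.005,"ty":0,"tz":0.02,"spin":0}
    - {"tx":0.005,"ty":0,"tz":0.028,"spin":0}
    - {"tx":0.005,"ty":0,"tz":0.03,"spin":0}
    - {"tx":0.004,"ty":0,"tz":0.032,"spin":0}
    - {"tx":0.003,"ty":0,"tz":0.034,"spin":0}
    - {"tx":0.003,"ty":0,"tz":0.034,"spin":0}

```text
t: 16.0
tool_pos: [0.5372, -0.081, 0.1056]
tcp_rot: [0.054, 0.999, 0.0, -0.001]
contact_force: [-3.8, 0.7, 2.5]
opening: -0.0002
```

```bash
python3 -c "
from h import *
hz()"
```

```text
h -55.0 lat -44.9 z 105.6 t 16.00 F [-3.8  0.7  2.5] open -0.0002
```

>>> apply_moves:
  steps:
    - {"tx":-0.001,"ty":0,"tz":0.002,"spin":0}
    - {"tx":-0.0015,"ty":0,"tz":0.004,"spin":0}
    - {"tx":-0.0015,"ty":0,"tz":0.006,"spin":0}
    - {"tx":-0.0015,"ty":0,"tz":0.007,"spin":0}

```text
t: 16.33
tool_pos: [0.5396, -0.0813, 0.0999]
tcp_rot: [0.054, 0.999, 0.0, 0.0]
contact_force: [-10.0, 1.7, 21.7]
opening: -0.0002
```

>>> apply_moves:
  steps:
    - {"tx":0,"ty":0,"tz":0.0015,"spin":0}
    - {"tx":0,"ty":0,"tz":0.0015,"spin":0}

```text
t: 16.5
tool_pos: [0.5397, -0.0813, 0.0997]
tcp_rot: [0.054, 0.999, -0.0, 0.001]
contact_force: [-10.0, 2.4, 26.2]
opening: -0.0
```

>>> apply_moves:
  steps:
    - {"tx":0.002,"ty":0,"tz":-0.01,"spin":0}
    - {"tx":0.002,"ty":0,"tz":-0.04,"spin":0}
    - {"tx":0.03,"ty":0.02,"tz":-0.07,"spin":0}
    - {"tx":0.05,"ty":0.06,"tz":-0.1,"spin":0}
    - {"tx":0.08,"ty":0.1,"tz":-0.13,"spin":0}
    - {"tx":0.11,"ty":0.14,"tz":-0.15,"spin":0}
    - {"tx":0.12,"ty":0.18,"tz":-0.16,"spin":0}
    - {"tx":0.12,"ty":0.22,"tz":-0.16,"spin":0}
    - {"tx":0.12,"ty":0.26,"tz":-0.16,"spin":0}
    - {"tx":0.12,"ty":0.3,"tz":-0.16,"spin":0}

```text
t: 17.33
tool_pos: [0.4504, 0.1982, 0.2576]
tcp_rot: [0.054, 0.999, 0.001, 0.002]
contact_force: [1.5, -0.3, 0.2]
opening: -0.0
```

```bash
python3 -c "
from h import *
hz()"; python3 zoom.py scene m1 250 165 75 60 10; python3 zoom.py top m2 215 110 100 110 6
python3 - <<'E'
from h import *
r,t=deck()
for n in('scene','top'):
    d=np.load(f'last_{n}.npy');p=np.load(f'lastp_{n}.npy').astype(int); C=cloud(n,d); D=r.inv().apply((C-t).reshape(-1,3)).reshape(C.shape)
    for y in(.045,-.045):
        k=(np.hypot(D[...,0]+.039,D[...,1]-y)<.006)&(D[...,2]>-.02)&(D[...,2]<.05); print(n,'btn',y,k.sum(),np.median(D[k][:,2]).round(4))
    k=(abs(D[...,1])<.06)&(D[...,0]<.06)&(D[...,0]>-.048)&(p[...,2]-p[...,0]>50)&(abs(D[...,2])<.04); q=D[k]
    print(n,'frame',k.sum(),np.linalg.lstsq(np.c_[q[:,:2],np.ones(len(q))],q[:,2],rcond=None)[0].round(4))
E
```

```text
h -171.6 lat 223.1 z 257.6 t 17.33 F [ 1.5 -0.3  0.2] open -0.0
scene btn 0.045 9 0.0218
scene btn -0.045 10 0.0214
scene frame 174 [0.0091 0.0036 0.0187]
top btn 0.045 24 0.0218
top btn -0.045 24 0.0219
top frame 548 [ 0.0036 -0.0002  0.0186]
```

View pics/m1.png

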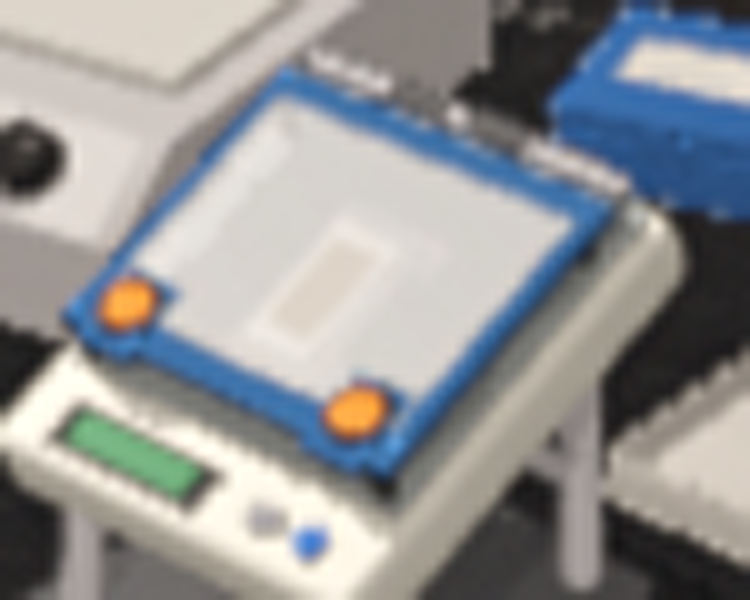

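View pics/m2.png

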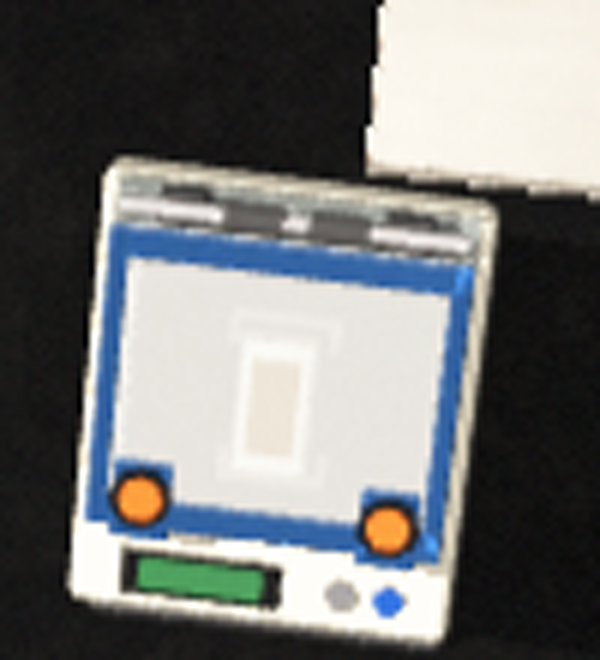

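Both buttons read about 20.1 mm above the deck once the 1.7 mm depth offset is taken off (home is 20 mm). The cover frame is parallel to the deck within 0.01 rad at 16.9 mm, and the slide sits in the nest. Handing in.

```bash
python3 -c "
from h import *
p,d=manip.camera('top'); p0=np.load('top0p.npy')
for b in((395,428,212,247),(324,353,234,270)): print(np.abs(p[b[2]:b[3],b[0]:b[1]].astype(int)-p0[b[2]:b[3],b[0]:b[1]]).mean().round(2))
print(manip.close_job())"
```

```text
6.33
16.47
the job is handed in; nothing more can be done
None
```

```bash
python3 -c "
from h import *
p=np.load('lastp_top.npy');p0=np.load('top0p.npy')
a=np.hstack([x[205:285,320:430,::-1] for x in(p0,p)]);cv2.imwrite('pics/z.png',cv2.resize(a,None,fx=3.5,fy=3.5))
a=np.hstack([x[195:230,140:175,::-1] for x in(p0,p)]);cv2.imwrite('pics/z2.png',cv2.resize(a,None,fx=6,fy=6))"
```

```text
(no output)
```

View pics/z.png

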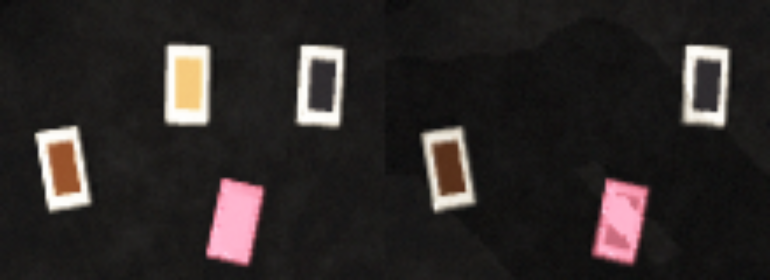

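I laid the tan slide in the nest, swung the cover shut with closed fingers on its back, pressed both latch buttons home, and handed the job in. The arm had backed clear to the left and above, and the clock read about 17.4 s.

**Last checks:**
- **Slide:** its top was 8.9 mm above the deck, which means flat, and its centre was within about 4 mm of the nest's centre along the slope and across it. One camera fit of its coating gave 5.8° of misalignment and the other 1.6°. Its edges ran parallel to the lips, and the limit is 11°.
- **Cover:** it was parallel to the deck within 0.01 rad, with its outer face at about 17 mm.
- **Latch buttons:** both tops read about 20 mm above the deck (home is 20 mm). Each press ended on a hard stop at 21 to 26 N.
- **Black and brown slides:** they had not moved in the before-and-after pictures. A pixel difference I saw on the brown one is only the arm's shadow.
- **Vial:** I did not compare its before and after pictures; no move ended near it on the table, and the final retreat passed well above it.

**What disagreed:**
- **Fingertip height:** the reported TCP height put the fingertips about 35 mm lower than they really were, as the camera and the touch on the table both showed. I worked from the measured fingertip height instead.
- **Tool tilt:** the moves could not tilt the tool, so everything was done with it vertical. The slide turned to the deck's slope while held in the fingers, and I pressed the buttons along the direction square to the deck.

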